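# Dose milling balls through the dosing wheel into the catch pan

### The arm

A 6-joint arm with a two-finger parallel gripper is mounted at the origin on the work surface. World frame = base frame: x ahead of the robot, y to its left, z up, the work surface at z = 0. Lengths are in mm, angles in rad, forces in N, time in s.
With the tool pointing down it reaches from about 350 to 775 mm from the base axis. Payload 7.3 kg.
Tool frame: the origin (TCP) lies on the centre line of the jaws, within the pads' length; the fingertips stand 22 mm ahead of it and the grasp point (between the pads) lies 3 mm ahead of it; x points along the fingers, z is the direction in which the jaws open and shut, and the axes are right-handed (so a half turn about x gives the same grasp; the last joint's range is limited). The gripper opens to 92 mm and grips with 3 to 60 N. Pads are 19 mm wide; open, the fingers measure 130 mm over their backs; the gripper's body (75 mm by 190 mm) begins 47 mm behind the grasp point.
Start: joints at [1.197, 0.342, 1.524, -0, 1.275, -0.146], TCP at [118.546, 511.458, 248.741] pointing down, gripper open.
Joint ranges: [-2.53, 2.53], [-0.77, 2.02], [0.04, 2.7], [-1, 4.14], [0.28, 2.66], [-3.11, 3.11]. Speed limits (rad/s): [2.57, 2.57, 3.14, 3.14, 3.14, 3.14].

### API

Orientations are given as [roll, pitch, yaw] about the fixed x, y, z axes, in that order (R = Rz(yaw) Ry(pitch) Rx(roll)).
In Python, from plant import readout, imaging, bot gives the robot as it stands.
- The arm moves only by the tool arm_command, never from a script. Its argument "plan" is a list of rows, each an object of numbers: "tx", "ty", "tz": the shift along the tool's x, y, z in cm; "wx", "wy", "wz": the turn, a rotation vector about the tool's x, y, z in rad; "jaw": the opening, from -1 (shut) to 1 (fully open). In form: [{"tx": .., "ty": .., "tz": .., "wx": .., "wy": .., "wz": .., "jaw": ..}, ...]. A call has 1 to 20 rows; each row shifts and turns the commanded pose from where the row before left it, along the tool's axes as they then stand; what a row does not reach is not made up. A row lasts 1/10 s, in which the tool goes at most 50 mm and 8.59 degrees, less where a joint would pass 70% of its speed; a pose out of reach is approached as far as the arm can. A call with a gripper value outside its range is refused whole. The fingers move at their own pace and stop on an object; the grip force is fixed at half the most. Time passes only in rows, so rows that do not move let the fingers close. It gives the time, the measured TCP pose, the force and the opening at its end, in the units of the state.
- readout.get_obs(): the state, without advancing time (a new reading comes with each control period).
- imaging.capture(name): name is "side" or "top"; returns the picture (480x640x3 uint8, blue, green, red); there is no depth.
- imaging.get_calibration(name): a dict with "fx", "fy", "cx", "cy" (pixels), "dist" ([k1, k2, p1, p2, k3] as OpenCV has them; the pictures are not rectified), "position" and "rotation" of the camera in the world. Camera axes: x right, y up, looking along -z (the intrinsics and any distortion apply to the point x, -y, -z); pixel columns grow to the right and rows downward; lengths in mm; the calibration is good to about 2 mm. A picture is of the moment at which its call begins. get_calibration takes no time and is no camera call.
- bot.close_job(): hands the job in, once; it reports no verdict.
The state is a dict: "time": time; "joint_positions": joint angles; "dq": joint speeds; "tau": joint torques, N m; "tool_pos": TCP position; "tcp_rot": TCP orientation; "contact_force": force on the tool from outside, world axes, zero at the start; "moment": the same for the moment, N m; "grip_width": finger opening in mm.
Only numpy, scipy, OpenCV 4.12 (cv2) and the standard library are available. Lean on these libraries where they do the work, as an engineer would, in place of code of your own. Each camera call takes 0.05 s, during which the arm holds its last target.

### The job

First slide the steel catch pan under the dosing unit's clear hopper. Then turn the dosing wheel at least one full turn, so that all four white balls drop into the hopper, and only then pull out the yellow latch so that the hopper's orange floor swings open and dumps all four into the pan. Leave the pan there with the balls in it, do not hit the retort stand, and leave the bottle, the flask and the mug standing where they are.

Things in the scene. Friction and masses are not known exactly. Their poses are not given: they have to be found in the camera images.
- unit: Dosing unit, fixed. Origin on the bench under the wheel's axis, z up. White base block 50 high (x -20 to 150, y -85 to 85), teal column on it, clear 200 x 200 deck (top at z 180) with a 36 square drop hole at (-75, 0). The clear hopper hangs under the hole, outside x -139 to -51, y -39 to 39, z 120 to 172.
- hopper_mid (a point): Middle of the hopper's mouth below, at (-95, 0, 119) in the unit's frame. Beneath it is free space down to the bench (114 high), open on the unit's -x side and both y sides; the opened floor hangs down to z 50. The pan belongs with its middle under this point (25 off does no harm) and its tab on the unit's -x side.
- wheel (a joint): Turn of the dosing wheel about its upright axis, rad, 0 at the start, growing anticlockwise from above; unlimited, either way will do. Rim 198 across, z 187 to 201. Four bottomless teal 25 square pockets, 75 from the axis, 45, 135, 225 and 315 degrees from the crank arm, drag the balls over the drop hole. Needs about 0.1 N m, stays where left; balls drop surely at up to about 1 rad/s.
- crank_grip (a point): Middle of the grip of the red crank knob: a round upright knob, diameter 24, from z 213 to 253, this point at z 235, 60 from the wheel's axis on the wheel's crank arm (arm top at z 212). The knob spins freely on the arm, so a gripper may keep its yaw while it goes round.
- flap (a joint): Angle of the hopper's orange floor (78 x 68, 5 thick, hinged along the hopper's -y side): 0 closed, 1.25 rad hanging open. It falls open by itself under gravity when the latch bolt lets go of its +y edge.
- latch (a joint): Travel of the latch bolt in m: 0 shut, 0.030 fully out; it slides along the unit's +y direction, needs about 2 to 4 N, and stays where it is left. It lets the floor go at about 0.014.
- latch_grip (a point): Middle of the yellow latch knob: round and upright, diameter 18, from z 184 to 220, this point at z 204, on a 10 thick steel pin that rises from the bolt; at (-120, 76) in the unit's frame while shut.
- pan: The loose catch pan, an open square steel tray 130 x 130, 35 high, wall and floor 3, about 0.4 kg. Origin at the centre of its underside, z up. On its -x side stands the blue tab.
- pan_grip (a point): Grip point of the pan's blue upright tab, 90 above the bench when the pan stands, at (-105, 0, 90) in the pan's frame; the tab is 14 thick along the pan's y, 30 wide along the pan's x and reaches from 5 to 119 high. Grip it across its 14 thickness and slide the pan flat on the bench.
- ball1: White ceramic milling ball, diameter 20, 25 g; origin at its centre. Starts in a pocket of the wheel, centre at z 190.
- ball2: White ceramic milling ball, diameter 20, 25 g; origin at its centre. Starts in a pocket of the wheel, centre at z 190.
- ball3: White ceramic milling ball, diameter 20, 25 g; origin at its centre. Starts in a pocket of the wheel, centre at z 190.
- ball4: White ceramic milling ball, diameter 20, 25 g; origin at its centre. Starts in a pocket of the wheel, centre at z 190.
- stand: Retort stand, fixed: a rod of 12 diameter, 408 high, with a 30 clamp boss at height 300, on a plate 100 (x) x 80 (y), 10 high. Origin under the rod. It must not be hit.
- bottle: Amber reagent bottle, 84 across, 165 high, standing; origin at the centre of its underside.
- flask: Conical flask, 80 across at its base, 130 high, standing; origin at the centre of its underside.
- mug: White mug, 72 across and 85 high with a handle some 30 out on its +y side, standing; origin at the centre of its underside.
Mind the look-alikes: they are no part of the job. What is shaped like the pan but pink is not meant.

How it is judged (in metres and radians):
On the way, in this order (a step that is already met when the one before it is completed fails the run):
1. the pan stands flat under the hopper, with the latch still shut (x of pan in the frame of unit between -0.135 and -0.055 m and y of pan in the frame of unit between -0.035 and 0.035 m and angle between pan's own z axis and vertical below 0.06 rad and value of joint latch below 0.008 m), for 0.2 s.
2. the wheel has made a full turn and all four balls lie in the hopper on its closed floor ((value of joint wheel above 5.9 rad or value of joint wheel below -5.9 rad) and value of joint flap below 0.15 rad and z of ball1 in the frame of unit between 0.12 and 0.165 m and x of ball1 in the frame of unit between -0.137 and -0.053 m and y of ball1 in the frame of unit between -0.037 and 0.037 m and z of ball2 in the frame of unit between 0.12 and 0.165 m and x of ball2 in the frame of unit between -0.137 and -0.053 m and y of ball2 in the frame of unit between -0.037 and 0.037 m and z of ball3 in the frame of unit between 0.12 and 0.165 m and x of ball3 in the frame of unit between -0.137 and -0.053 m and y of ball3 in the frame of unit between -0.037 and 0.037 m and z of ball4 in the frame of unit between 0.12 and 0.165 m and x of ball4 in the frame of unit between -0.137 and -0.053 m and y of ball4 in the frame of unit between -0.037 and 0.037 m), for 0.2 s.
3. the latch has let go and the hopper floor hangs open (value of joint flap above 0.9 rad), for 0.2 s.
At the end, for the whole second after the job is handed in: All four balls lie at rest inside the pan; the pan stands flat on the bench under the hopper, its middle within 40 mm (unit x) and 35 mm (unit y) of the hopper's middle; the wheel has been turned by at least 5.9 rad; the hopper floor hangs open (over 0.9 rad) (x of pan in the frame of unit between -0.135 and -0.055 m and y of pan in the frame of unit between -0.035 and 0.035 m and angle between pan's own z axis and vertical below 0.06 rad and (value of joint wheel above 5.9 rad or value of joint wheel below -5.9 rad) and value of joint flap above 0.9 rad and x of ball1 in the frame of pan between -0.063 and 0.063 m and y of ball1 in the frame of pan between -0.063 and 0.063 m and z of ball1 in the frame of pan between 0.004 and 0.034 m and linear speed of each of ball1, ball2, ball3, ball4 below 0.05 m/s and x of ball2 in the frame of pan between -0.063 and 0.063 m and y of ball2 in the frame of pan between -0.063 and 0.063 m and z of ball2 in the frame of pan between 0.004 and 0.034 m and x of ball3 in the frame of pan between -0.063 and 0.063 m and y of ball3 in the frame of pan between -0.063 and 0.063 m and z of ball3 in the frame of pan between 0.004 and 0.034 m and x of ball4 in the frame of pan between -0.063 and 0.063 m and y of ball4 in the frame of pan between -0.063 and 0.063 m and z of ball4 in the frame of pan between 0.004 and 0.034 m and linear speed of pan below 0.02 m/s); the robot touches nothing.
It fails at once if bottle moved by more than 15 mm or tipped (distance of bottle from where it was at the start of the episode above 0.015 m or angle between bottle's own z axis and vertical above 0.25 rad).
It fails at once if flask moved by more than 15 mm or tipped (distance of flask from where it was at the start of the episode above 0.015 m or angle between flask's own z axis and vertical above 0.25 rad).
It fails at once if mug moved by more than 15 mm or tipped (distance of mug from where it was at the start of the episode above 0.015 m or angle between mug's own z axis and vertical above 0.25 rad).
It fails at once if the retort stand is hit (contact force between stand and anything else above 8 N).
It also fails if it takes over 72 s, if anything falls off the work surface, if the arm or the gripper's body presses on something with over 40 N, if the wrist force passes 120 N, or if a joint passes its speed limit or range.

## Working session

There is one attempt and no reset: what is moved stays moved. The work goes in short steps, Python scripts to look and compute and a tool call to move; the robot and the scene stay as the last step left them, time stands still between calls to the robot, and variables do not carry over. Pictures are saved under pics/ and viewed, and the job is handed in when it is done.

Besides the shell and the picture viewer there is one more tool, called after ">>>" by a JSON object that holds its "api" and its "payload", one argument or row to a line. arm_command: Moves the arm, as the interface text tells. Its arguments: {"type":"object","properties":{"plan":{"type":"array"}},"required":["plan"]}

```bash
ls; mkdir -p pics
python3 - <<'E'
from plant import readout, imaging, bot
import cv2
print(readout.get_obs())
for n in ["side","top"]:
    im=imaging.capture(n); cv2.imwrite(f"pics/{n}0.png",im); print(imaging.get_calibration(n))
E
```

```text
pics
{'time': 0.0, 'joint_positions': array([ 1.19704338e+00,  3.42695346e-01,  1.52502424e+00, -2.15630715e-06,
        1.27539420e+00, -1.45988874e-01]), 'dq': array([-6.99298047e-04, -1.33868039e-03,  1.10134698e-03,  4.90792689e-05,
        1.45954764e-04, -1.62082863e-03]), 'tau': array([ 7.21149427e-04, -4.31253254e+01, -2.44213986e+01,  7.17723859e-02,
        5.60727145e-02, -1.55006587e-04]), 'tool_pos': array([118.3791958 , 511.09301155, 248.0566261 ]), 'tcp_rot': array([ 2.99695932,  1.56927519, -1.94319311]), 'contact_force': array([0.1878631 , 0.27577963, 0.66788199]), 'moment': array([ 0.04464396, -0.02076435, -0.09424507]), 'grip_width': 91.89915677177615}
{'fx': 470.66379256163384, 'fy': 470.66379256163384, 'cx': 326.5954464535032, 'cy': 244.20960212585607, 'dist': array([0.01782869, 0.        , 0.        , 0.        , 0.        ]), 'position': array([  536.35208735, -1052.78932096,   818.47996943]), 'rotation': array([ 0.98526624,  0.01546622, -0.02803439])}
{'fx': 530.0413195370851, 'fy': 530.0413195370851, 'cx': 326.04350416181563, 'cy': 246.2137983709434, 'dist': array([0.00642571, 0.        , 0.        , 0.        , 0.        ]), 'position': array([ 358.30841047,  -86.9245526 , 1253.79875794]), 'rotation': array([ 0.20839784, -0.00164308, -1.54642609])}
```

View pics/top0.png

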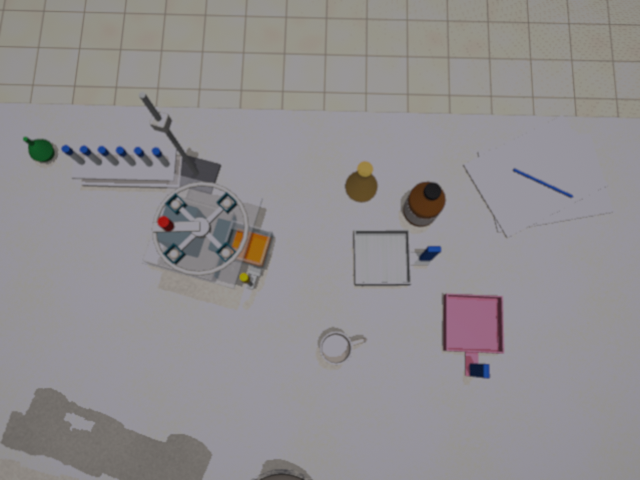

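View pics/side0.png

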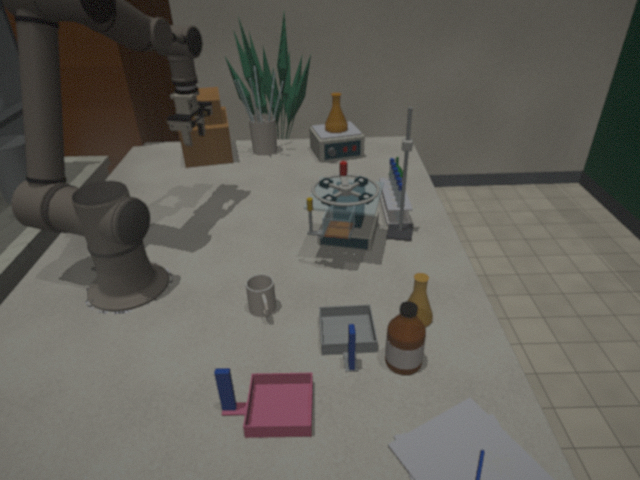

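The top picture shows the unit at (201,228), with the hopper to its right. The grey pan is at (381,258) with its tab at (428,253), the mug at (335,347), the flask at (361,185), the bottle at (425,202) and the stand at about (190,160). Next I'll enlarge the crops.

```bash
cat > h.py <<'E'
import numpy as np, cv2
from scipy.spatial.transform import Rotation as R
from plant import readout, imaging, bot
def cam(n):
    c=imaging.get_calibration(n)
    K=np.array([[c['fx'],0,c['cx']],[0,c['fy'],c['cy']],[0,0,1]])
    Rw=R.from_euler('xyz',c['rotation']).as_matrix()@np.diag([1,-1,-1])
    return K,np.array(c['dist']),Rw,np.array(c['position'])
def proj(n,P):
    K,d,Rw,p=cam(n)
    rv=cv2.Rodrigues(Rw.T)[0]
    return cv2.projectPoints(np.array(P,float).reshape(-1,1,3),rv,-Rw.T@p,K,d)[0].reshape(-1,2)
def ray(n,uv):
    K,d,Rw,p=cam(n)
    q=cv2.undistortPoints(np.array(uv,float).reshape(-1,1,2),K,d).reshape(-1,2)
    return p,np.c_[q,np.ones(len(q))]@Rw.T
def onz(n,uv,z):
    p,D=ray(n,uv)
    z=np.broadcast_to(z,len(D))
    return p+D*((z-p[2])/D[:,2])[:,None]
def crop(src,x0,y0,x1,y1,s,out):
    im=cv2.imread(src)[y0:y1,x0:x1]
    im=cv2.resize(im,None,fx=s,fy=s,interpolation=cv2.INTER_CUBIC)
    for x in range((x0+9)//10*10,x1,10):
        cv2.line(im,((x-x0)*s,0),((x-x0)*s,8 if x%50 else 20),(0,0,255),1)
        if x%20==0: cv2.putText(im,str(x),((x-x0)*s+2,18),0,.4,(0,0,255),1)
    for y in range((y0+9)//10*10,y1,10):
        cv2.line(im,(0,(y-y0)*s),(8,(y-y0)*s),(0,0,255),1)
        if y%20==0: cv2.putText(im,str(y),(10,(y-y0)*s+4),0,.4,(0,0,255),1)
    cv2.imwrite(out,im)
E
python3 - <<'E'
from h import *
print(proj("top",[[118.4,511,248],[0,0,0]]),proj("side",[[118.4,511,248],[0,0,0]]))
crop("pics/top0.png",130,140,290,310,4-0,"pics/tc1.png") if 0 else crop("pics/top0.png",140,170,280,290,5,"pics/tc1.png")
crop("pics/top0.png",310,150,450,270,5,"pics/tc2.png") if 0 else crop("pics/top0.png",310,150,450,300,4,"pics/tc2.png")
crop("pics/side0.png",290,100,430,250,4,"pics/sc1.png")
crop("pics/side0.png",230,260,440,380,3,"pics/sc2.png")
E
```

```text
[[-17.90849417 489.59921268]
 [281.04651387 526.14908605]] [[194.10740118 134.16235229]
 [129.0463747  285.67855882]]
```

View pics/tc1.png

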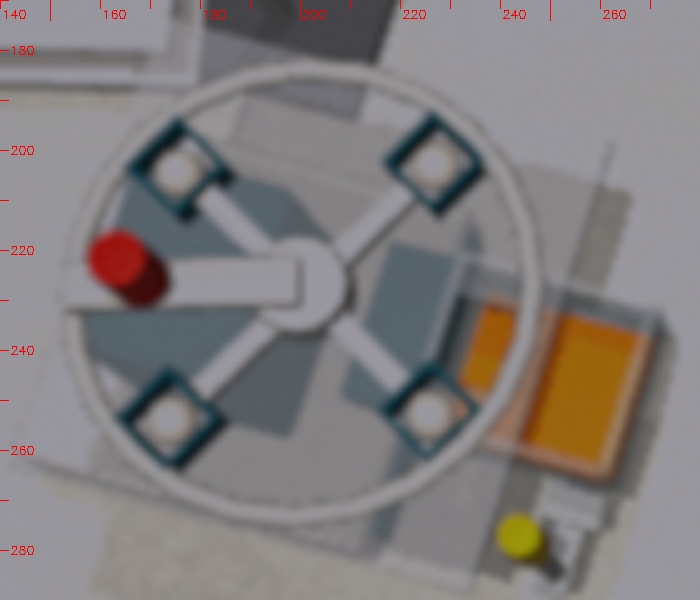

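View pics/tc2.png

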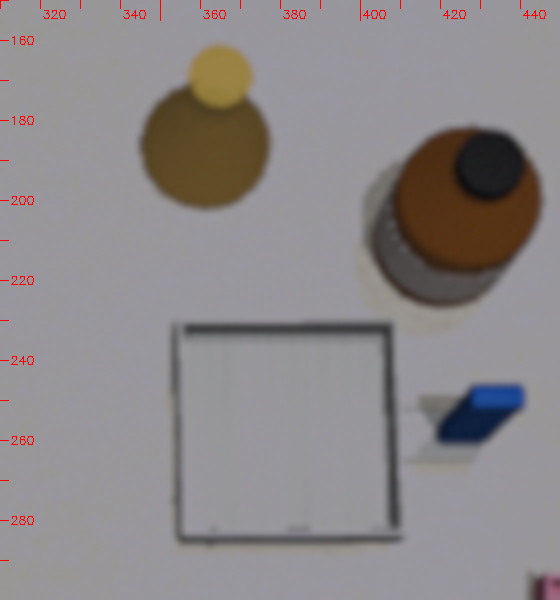

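View pics/sc1.png

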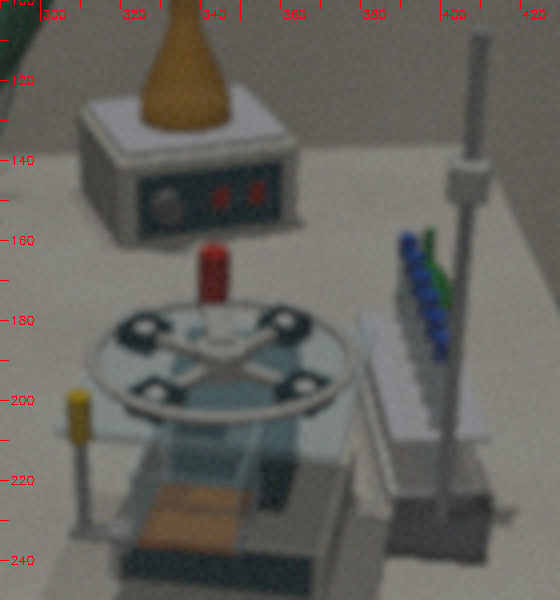

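View pics/sc2.png

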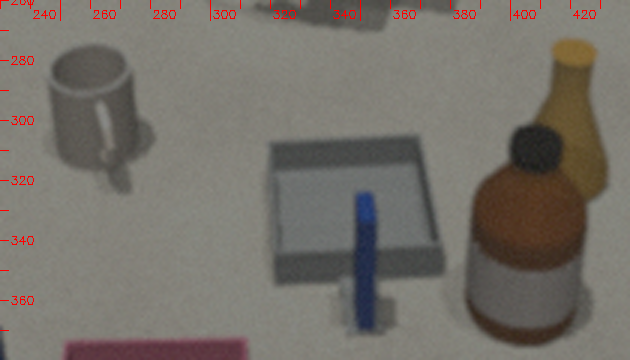

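Run:
```python
from h import *
np.set_printoptions(precision=1,suppress=True)
kn,ax,la=onz("top",[[163.6,221.6],[200.3,228.5],[243.8,277.2]],[253,201,220])
print("knob",kn,"axis",ax,"latch",la, "r",np.linalg.norm((kn-ax)[:2]),np.linalg.norm((la-ax)[:2]))
a=np.arctan2(*(la-ax)[1::-1])-np.arctan2(76,-120); print("unit yaw",a)
c=onz("top",[[353.5,230.5],[408,230.75],[410.5,284.5],[354.5,285.3]],35); print(c,c.mean(0)); 
t=onz("top",[[434.3,249.3]],119)[0]; print("tab",t, "yaw pan", np.arctan2(*(c.mean(0)-t)[1::-1]), np.linalg.norm((c.mean(0)-t)[:2]))
Rz=R.from_euler('z',a).as_matrix()
def U(p): return Rz@np.array(p)+np.array([ax[0],ax[1],0])
u=U([-95,0,119]);print("hopper",u, "grip target",U([-200,0,90]))
for n in("top","side"):
    print(n,proj(n,[U([-139,-39,172]),U([-139,39,172]),U([-51,-39,172]),U([-51,39,172]),U([-100,-100,180]),U([-100,100,180]),U([100,-100,180]),U([-120,76,220]),ax,kn,t]))
```

```text
knob [611.1 233.9 253. ] axis [611.5 174.5 201. ] latch [510.6  77.  220. ] r 59.44148530101704 140.34442296847956
unit yaw -4.95083057807045
[[ 655.6 -146.6   35. ]
 [ 658.2 -275.5   35. ]
 [ 530.3 -280.3   35. ]
 [ 525.2 -150.7   35. ]] [ 592.3 -213.3   35. ]
tab [ 597.2 -319.7  119. ] yaw pan 1.6167623004446565 106.4720796162126
hopper [589.1  82.2 119. ] grip target [564.3 -19.8  90. ]
top [[272.4 231.1]
 [261.8 266.5]
 [232.3 220.6]
 [221.2 255.7]
 [262.4 198.4]
 [234.4 289.5]
 [172.2 174.9]
 [244.4 277.8]
 [200.3 228.5]
 [163.6 221.6]
 [434.3 249.3]]
side [[348.9 221.3]
 [320.5 218.6]
 [354.2 205.6]
 [327.3 203.2]
 [373.6 213.6]
 [302.2 207.1]
 [382.  181.5]
 [308.3 198.4]
 [343.9 187.3]
 [342.7 162.2]
 [350.7 327.4]]
```

Run:
```python
from h import *
crop("pics/top0.png",130,85,250,185,5,"pics/tc3.png")
np.set_printoptions(precision=3,suppress=True)
o=readout.get_obs(); print(R.from_euler('xyz',o['tcp_rot']).as_matrix())
```

```text
[[-0.    -0.974  0.226]
 [-0.001  0.226  0.974]
 [-1.     0.    -0.001]]
```

View pics/tc3.png

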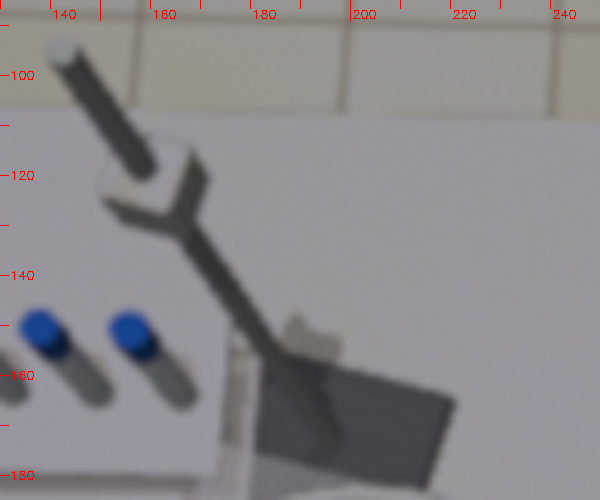

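Run:
```python
from h import *
np.set_printoptions(precision=1,suppress=True)
print("stand",onz("top",[[142.4,95],[196.5,173],[161,119]],[408,10,318]))
print("flask top, base, bottle cap, shoulder,mug", onz("top",[[361.5,169],[361,186.5],[430,191.5],[424,200],[335,347]],[130,0,165,120,85]))
```

```text
stand [[796.9 240.6 408. ]
 [798.1 241.6  10. ]
 [795.2 235.5 318. ]]
flask top, base, bottle cap, shoulder,mug [[ 774.3 -157.9  130. ]
 [ 776.7 -165.4    0. ]
 [ 714.  -303.3  165. ]
 [ 708.6 -298.5  120. ]
 [ 382.8 -107.7   85. ]]
```

Run:
```python
from h import *
np.set_printoptions(precision=1,suppress=True)
print(onz("side",[[409,304.0],[351.7,326.2]],[165,119]))
import scipy.optimize as so
# bottle lower rim circle check
for n in("side","top"):
  th=np.linspace(0,2*np.pi,24,endpoint=False)
  c=np.c_[711+42*np.cos(th),-302+42*np.sin(th),0*th]
  p=proj(n,c); print(n,p.min(0),p.max(0)); c[:,2]=110;p=proj(n,c); print(n,p.min(0),p.max(0))
o=readout.get_obs();print(o['tool_pos'])
```

```text
[[ 720.3 -303.1  165. ]
 [ 599.6 -316.   119. ]]
side [380.8 345.4] [417.6 373.1]
side [383.2 310.2] [422.3 337.1]
top [399.3 197. ] [433.6 230.1]
top [406.  182.5] [443.4 218.4]
[118.4 511.1 248.1]
```

>>> {"api": "arm_command", "payload": {
  "plan": [
    {"wx": 0.145,"tx": -0.5,"jaw": 0},
    {"wx": 0.145,"tx": -0.5,"jaw": 0},
    {"wx": 0.145,"tx": -0.5,"jaw": 0},
    {"wx": 0.145,"tx": -0.5,"jaw": 0},
    {"wx": 0.145,"tx": -0.5,"jaw": 0},
    {"wx": 0.145,"tx": -0.5,"jaw": 0},
    {"wx": 0.145,"tx": -0.5,"jaw": 0},
    {"wx": 0.145,"tx": -0.5,"jaw": 0},
    {"wx": 0.145,"tx": -0.3,"jaw": 0}
  ]
}}

```text
invalid input at $.plan[0]: expected keys tx, ty, tz, wx, wy, wz, jaw
```

>>> {"api": "arm_command", "payload": {
  "plan": [
    {"tx": -0.5,"ty": 0,"tz": 0,"wx": 0.145,"wy": 0,"wz": 0,"jaw": 0},
    {"tx": -0.5,"ty": 0,"tz": 0,"wx": 0.145,"wy": 0,"wz": 0,"jaw": 0},
    {"tx": -0.5,"ty": 0,"tz": 0,"wx": 0.145,"wy": 0,"wz": 0,"jaw": 0},
    {"tx": -0.5,"ty": 0,"tz": 0,"wx": 0.145,"wy": 0,"wz": 0,"jaw": 0},
    {"tx": -0.5,"ty": 0,"tz": 0,"wx": 0.145,"wy": 0,"wz": 0,"jaw": 0},
    {"tx": -0.5,"ty": 0,"tz": 0,"wx": 0.145,"wy": 0,"wz": 0,"jaw": 0},
    {"tx": -0.5,"ty": 0,"tz": 0,"wx": 0.145,"wy": 0,"wz": 0,"jaw": 0},
    {"tx": -0.5,"ty": 0,"tz": 0,"wx": 0.145,"wy": 0,"wz": 0,"jaw": 0},
    {"tx": 0,"ty": 0,"tz": 0,"wx": 0.145,"wy": 0,"wz": 0,"jaw": 0}
  ]
}}

```text
time: 1.0
tool_pos: [118.5, 511.5, 289.0]
tcp_rot: [1.126, 1.57, 1.158]
contact_force: [0.2, -0.6, -0.2]
grip_width: 46.0
```

```bash
cat >> h.py <<'E'
def st():
    o=readout.get_obs(); M=R.from_euler('xyz',o['tcp_rot']).as_matrix()
    print("t %.2f"%o['time'],"pos",np.round(o['tool_pos'],1),"zyaw %.3f"%np.arctan2(M[1,2],M[0,2]),"down",np.round(M[:,0],3),"F",np.round(o['contact_force'],1),"M",np.round(o['moment'],2),"w %.1f"%o['grip_width'],"q",np.round(o['joint_positions'],2))
    return o,M
def to(*T):
    o,M=st()
    for t in T: print(t, "tool cm", np.round(M.T@(np.array(t)-o['tool_pos'])/10,2))
E
python3 -c "
from h import *
to([350,250,290],[480,-100,290],[590,-318,230],[590,-318,117])"
```

```text
t 1.00 pos [118.5 511.5 289. ] zyaw 0.032 down [ 0.  0. -1.] F [ 0.2 -0.6 -0.2] M [-0.12  0.03 -0.01] w 46.0 q [ 1.2   0.31  1.45 -0.    1.37  1.16]
[350, 250, 290] tool cm [ -0.1  -26.88  22.29]
[480, -100, 290] tool cm [ -0.11 -62.28  34.17]
[590, -318, 230] tool cm [  5.88 -84.42  44.46]
[590, -318, 117] tool cm [ 17.18 -84.43  44.46]
```

>>> {"api": "arm_command", "payload": {
  "plan": [
    {"tx": 0,"ty": -3.84,"tz": 3.15,"wx": 0,"wy": 0,"wz": 0,"jaw": 0},
    {"tx": 0,"ty": -3.84,"tz": 3.15,"wx": 0,"wy": 0,"wz": 0,"jaw": 0},
    {"tx": 0,"ty": -3.84,"tz": 3.15,"wx": 0,"wy": 0,"wz": 0,"jaw": 0},
    {"tx": 0,"ty": -3.84,"tz": 3.15,"wx": 0,"wy": 0,"wz": 0,"jaw": 0},
    {"tx": 0,"ty": -3.84,"tz": 3.15,"wx": 0,"wy": 0,"wz": 0,"jaw": 0},
    {"tx": 0,"ty": -3.84,"tz": 3.15,"wx": 0,"wy": 0,"wz": 0,"jaw": 0},
    {"tx": 0,"ty": -3.84,"tz": 3.15,"wx": 0,"wy": 0,"wz": 0,"jaw": 0},
    {"tx": 0,"ty": -4.4,"tz": 1.5,"wx": 0,"wy": 0,"wz": 0,"jaw": 0},
    {"tx": 0,"ty": -4.4,"tz": 1.5,"wx": 0,"wy": 0,"wz": 0,"jaw": 0},
    {"tx": 0,"ty": -4.4,"tz": 1.5,"wx": 0,"wy": 0,"wz": 0,"jaw": 0},
    {"tx": 0,"ty": -4.4,"tz": 1.5,"wx": 0,"wy": 0,"wz": 0,"jaw": 0},
    {"tx": 0,"ty": -4.4,"tz": 1.5,"wx": 0,"wy": 0,"wz": 0,"jaw": 0},
    {"tx": 0,"ty": -4.4,"tz": 1.5,"wx": 0,"wy": 0,"wz": 0,"jaw": 0},
    {"tx": 0,"ty": -4.4,"tz": 1.5,"wx": 0,"wy": 0,"wz": 0,"jaw": 0},
    {"tx": 0,"ty": -4.4,"tz": 1.5,"wx": 0,"wy": 0,"wz": 0,"jaw": 0},
    {"tx": 1,"ty": -4.3,"tz": 2,"wx": 0,"wy": 0,"wz": 0,"jaw": 0},
    {"tx": 1,"ty": -4.3,"tz": 2,"wx": 0,"wy": 0,"wz": 0,"jaw": 0},
    {"tx": 1,"ty": -4.3,"tz": 2,"wx": 0,"wy": 0,"wz": 0,"jaw": 0},
    {"tx": 1,"ty": -4.3,"tz": 2,"wx": 0,"wy": 0,"wz": 0,"jaw": 0},
    {"tx": 1,"ty": -4.3,"tz": 2,"wx": 0,"wy": 0,"wz": 0,"jaw": 0}
  ]
}}

```text
time: 3.0
tool_pos: [590.9, -308.7, 237.6]
tcp_rot: [2.283, 1.57, 2.321]
contact_force: [1.3, -0.8, -0.7]
grip_width: 45.8
```

```bash
python3 -c "
from h import *
to([590,-318,117])
cv2.imwrite('pics/top1.png',imaging.capture('top'));cv2.imwrite('pics/side1.png',imaging.capture('side'))
crop('pics/top1.png',310,150,470,300,4,'pics/a.png');crop('pics/side1.png',290,230,450,380,4,'pics/b.png')"
```

```text
t 3.00 pos [ 590.9 -308.7  237.6] zyaw 0.038 down [-0.001  0.001 -1.   ] F [ 1.3 -0.8 -0.7] M [-0.1  -0.    0.02] w 45.8 q [-0.6   0.62  1.1   0.    1.43 -0.63]
[590, -318, 117] tool cm [12.06 -0.93 -0.12]
```

View pics/b.png

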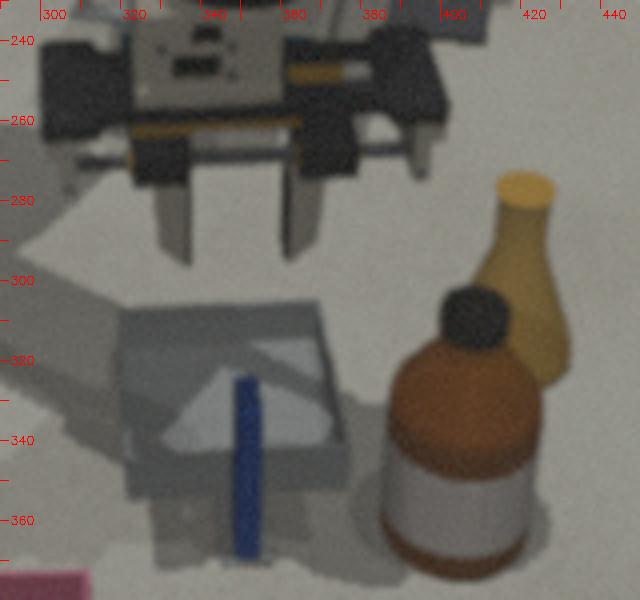

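View pics/a.png

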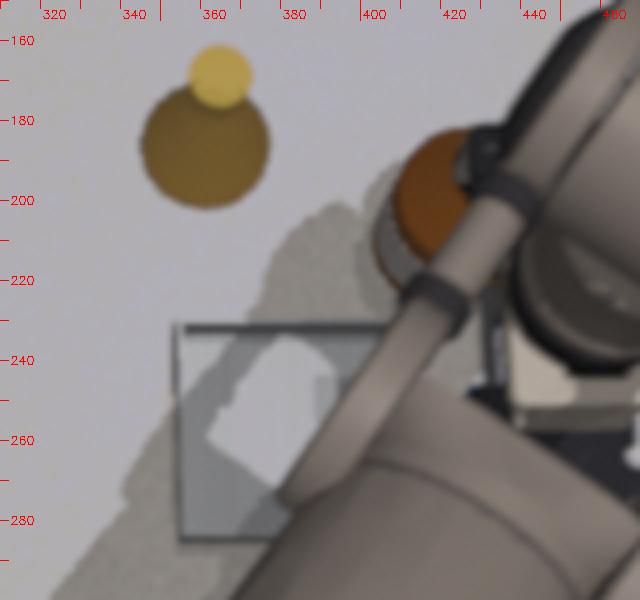

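```bash
python3 -c "
from h import *
np.set_printoptions(precision=1,suppress=True)
print(proj('side',[[590.9-23,-309,215.6],[590.9+23,-309,215.6],[590.9-95,-309,287],[590.9+95,-309,287-3],[590.9+95,-309+37,287-3],[720,-303,165]]))"
```

```text
[[336.5 289.1]
 [359.2 288.4]
 [299.2 261.4]
 [396.9 259.9]
 [394.1 249.2]
 [408.9 304. ]]
```

```bash
python3 -c "
from h import *
crop('pics/side1.png',280,180,430,310,5,'pics/c.png')
print(proj('side',[[590.9-95,-346,284],[590.9+95,-346,284],[590.9+95,-346,350],[590.9-95,-346,350],[590.9+65,-318,284-5]]))"
```

```text
[[298.91063995 274.22405981]
 [399.85672994 271.2757845 ]
 [402.43226587 241.97061624]
 [297.15375001 244.9591955 ]
 [381.94115953 265.12101132]]
```

View pics/c.png

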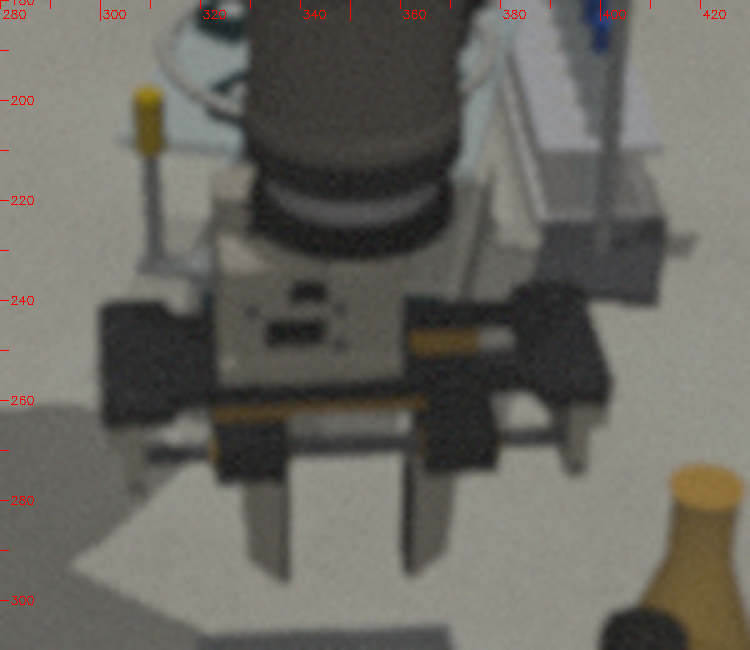

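>>> {"api": "arm_command", "payload": {
  "plan": [
    {"tx": 3,"ty": -0.9,"tz": -0.1,"wx": 0,"wy": 0,"wz": 0,"jaw": 0},
    {"tx": 3,"ty": 0,"tz": 0,"wx": 0,"wy": 0,"wz": 0,"jaw": 0},
    {"tx": 3,"ty": 0,"tz": 0,"wx": 0,"wy": 0,"wz": 0,"jaw": 0},
    {"tx": 2.2,"ty": 0,"tz": 0,"wx": 0,"wy": 0,"wz": 0,"jaw": 0},
    {"tx": 0,"ty": 0,"tz": 0,"wx": 0,"wy": 0,"wz": 0,"jaw": 0},
    {"tx": 0,"ty": 0,"tz": 0,"wx": 0,"wy": 0,"wz": 0,"jaw": 0}
  ]
}}

```text
time: 3.7
tool_pos: [589.9, -315.7, 127.2]
tcp_rot: [1.905, 1.57, 1.943]
contact_force: [0.2, 0.2, 0.9]
grip_width: 45.8
```

```bash
python3 -c "
from h import *
to([590,-318,117])
cv2.imwrite('pics/side2.png',imaging.capture('side'))
crop('pics/side2.png',280,230,440,380,4,'pics/b.png')"
```

```text
t 3.70 pos [ 589.9 -315.7  127.2] zyaw 0.038 down [-0.  0. -1.] F [0.2 0.2 0.9] M [-0.09  0.   -0.01] w 45.8 q [-0.61  0.71  1.24  0.    1.19 -0.64]
[590, -318, 117] tool cm [ 1.02 -0.23 -0.  ]
```

View pics/b.png

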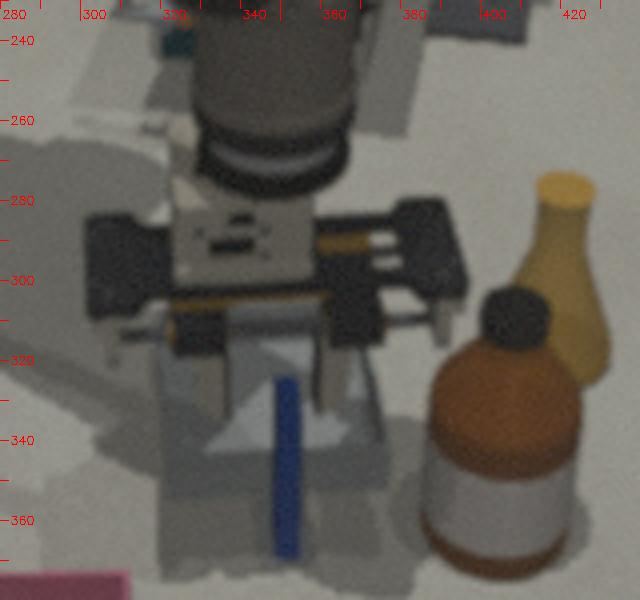

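>>> {"api": "arm_command", "payload": {
  "plan": [
    {"tx": 1.1,"ty": -0.3,"tz": 0,"wx": 0,"wy": 0,"wz": 0,"jaw": 0},
    {"tx": 0,"ty": 0,"tz": 0,"wx": 0,"wy": 0,"wz": 0,"jaw": -0.4},
    {"tx": 0,"ty": 0,"tz": 0,"wx": 0,"wy": 0,"wz": 0,"jaw": -1},
    {"tx": 0,"ty": 0,"tz": 0,"wx": 0,"wy": 0,"wz": 0,"jaw": -1},
    {"tx": 0,"ty": 0,"tz": 0,"wx": 0,"wy": 0,"wz": 0,"jaw": -1},
    {"tx": 0,"ty": 0,"tz": 0,"wx": 0,"wy": 0,"wz": 0,"jaw": -1},
    {"tx": 0,"ty": 0,"tz": 0,"wx": 0,"wy": 0,"wz": 0,"jaw": -1}
  ]
}}

```text
time: 4.45
tool_pos: [590.4, -318.8, 116.1]
tcp_rot: [0.077, 1.57, 0.115]
contact_force: [2.5, 0.2, 1.4]
grip_width: 14.1
```

```bash
python3 -c "
from h import *
to([590,-318,117])
cv2.imwrite('pics/side3.png',imaging.capture('side'))
crop('pics/side3.png',280,230,440,380,4,'pics/b.png')"
```

```text
t 4.45 pos [ 590.4 -318.8  116.1] zyaw 0.038 down [ 0.001  0.    -1.   ] F [2.5 0.2 1.4] M [ 0.03 -0.33 -0.15] w 14.1 q [-0.61  0.72  1.25  0.    1.17 -0.65]
[590, -318, 117] tool cm [-0.09  0.08 -0.04]
```

View pics/b.png

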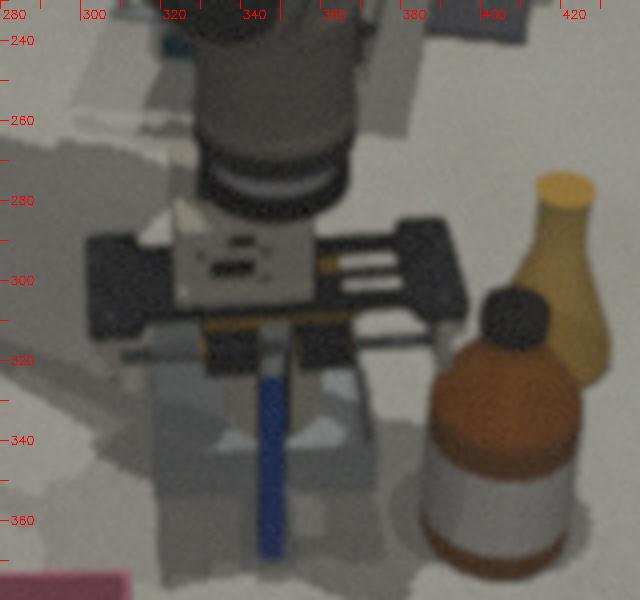

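>>> {"api": "arm_command", "payload": {
  "plan": [
    {"tx": 0,"ty": 1,"tz": -0.1,"wx": 0,"wy": 0,"wz": 0,"jaw": -1},
    {"tx": 0,"ty": 1.5,"tz": -0.1,"wx": 0,"wy": 0,"wz": 0,"jaw": -1},
    {"tx": 0,"ty": 2,"tz": -0.1,"wx": 0,"wy": 0,"wz": 0,"jaw": -1},
    {"tx": 0,"ty": 2,"tz": -0.1,"wx": 0.02,"wy": 0,"wz": 0,"jaw": -1},
    {"tx": 0,"ty": 2,"tz": -0.1,"wx": 0.02,"wy": 0,"wz": 0,"jaw": -1},
    {"tx": 0,"ty": 2,"tz": -0.1,"wx": 0.02,"wy": 0,"wz": 0,"jaw": -1},
    {"tx": 0,"ty": 2,"tz": -0.1,"wx": 0.02,"wy": 0,"wz": 0,"jaw": -1},
    {"tx": 0,"ty": 2,"tz": -0.1,"wx": 0.02,"wy": 0,"wz": 0,"jaw": -1},
    {"tx": 0,"ty": 1.5,"tz": -0.1,"wx": 0,"wy": 0,"wz": 0,"jaw": -1},
    {"tx": 0,"ty": 1,"tz": -0.1,"wx": 0,"wy": 0,"wz": 0,"jaw": -1}
  ]
}}

```text
time: 5.5
tool_pos: [579.8, -148.2, 116.1]
tcp_rot: [-1.306, 1.57, -1.366]
contact_force: [0.1, -4.8, 2.2]
grip_width: 13.9
```

```bash
python3 -c "
from h import *
to([564,-20,116])
for n in ('side','top'): cv2.imwrite('pics/%s4.png'%n,imaging.capture(n))
"
```

```text
t 5.50 pos [ 579.8 -148.2  116.1] zyaw -0.060 down [ 0.    -0.001 -1.   ] F [ 0.1 -4.8  2.2] M [-0.88  0.09 -0.07] w 13.9 q [-0.38  0.6   1.49 -0.    1.05 -0.32]
[564, -20, 116] tool cm [-0.   12.7  -2.35]
```

View pics/side4.png

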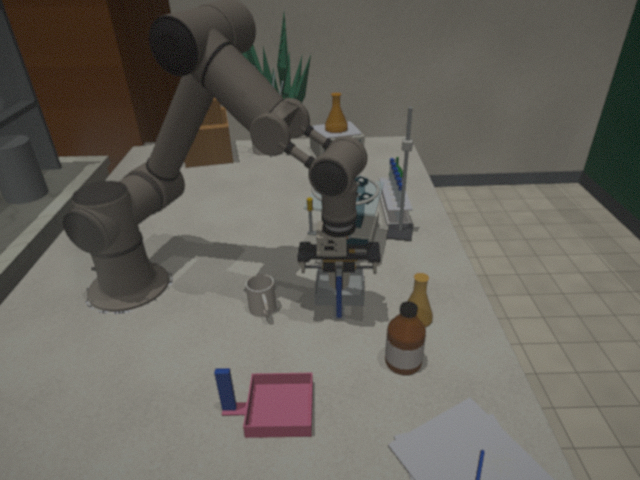

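View pics/top4.png

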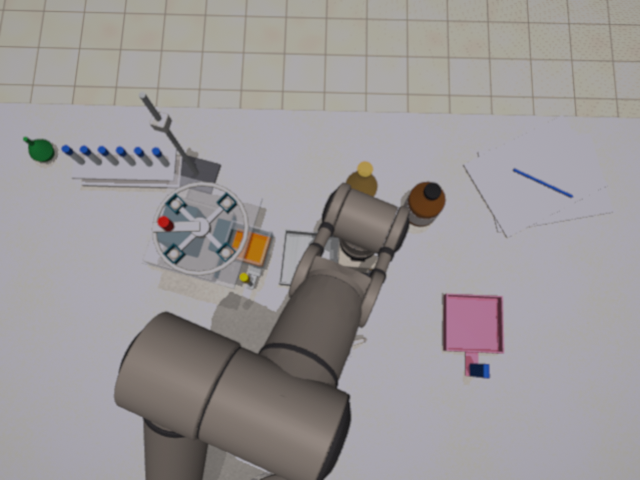

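>>> {"api": "arm_command", "payload": {
  "plan": [
    {"tx": 0,"ty": 1.0,"tz": -0.4,"wx": 0.025,"wy": 0,"wz": 0,"jaw": -1},
    {"tx": 0,"ty": 1.6,"tz": -0.5,"wx": 0.03,"wy": 0,"wz": 0,"jaw": -1},
    {"tx": 0,"ty": 2,"tz": -0.5,"wx": 0.03,"wy": 0,"wz": 0,"jaw": -1},
    {"tx": 0,"ty": 2,"tz": -0.5,"wx": 0.03,"wy": 0,"wz": 0,"jaw": -1},
    {"tx": 0,"ty": 2,"tz": -0.5,"wx": 0.03,"wy": 0,"wz": 0,"jaw": -1},
    {"tx": 0,"ty": 1.3,"tz": -0.5,"wx": 0.034,"wy": 0,"wz": 0,"jaw": -1},
    {"tx": 0,"ty": 1,"tz": -0.4,"wx": 0,"wy": 0,"wz": 0,"jaw": -1},
    {"tx": 0,"ty": 0,"tz": 0,"wx": 0,"wy": 0,"wz": 0,"jaw": -1}
  ]
}}

```text
time: 6.4
tool_pos: [563.2, -35.6, 115.9]
tcp_rot: [1.663, 1.57, 1.424]
contact_force: [-0.5, 1.5, 4.0]
grip_width: 13.5
```

```bash
python3 -c "
from h import *
to([564,-20,116])
"
```

```text
t 6.40 pos [563.2 -35.6 115.9] zyaw -0.239 down [ 0.     0.001 -1.   ] F [-0.5  1.5  4. ] M [ 0.13  0.11 -0.01] w 13.5 q [-0.2   0.55  1.59  0.    1.    0.04]
[564, -20, 116] tool cm [-0.01  1.53 -0.3 ]
```

>>> {"api": "arm_command", "payload": {
  "plan": [
    {"tx": 0,"ty": 0.7,"tz": -0.1,"wx": 0,"wy": 0,"wz": 0,"jaw": -1},
    {"tx": 0,"ty": 0.7,"tz": -0.2,"wx": 0,"wy": 0,"wz": 0,"jaw": -1},
    {"tx": 0,"ty": 0,"tz": 0,"wx": 0,"wy": 0,"wz": 0,"jaw": -1},
    {"tx": 0,"ty": 0,"tz": 0,"wx": 0,"wy": 0,"wz": 0,"jaw": -1}
  ]
}}

```text
time: 6.8
tool_pos: [564.0, -22.7, 116.0]
tcp_rot: [0.844, 1.57, 0.603]
contact_force: [0.0, -1.2, 6.6]
grip_width: 13.5
```

```bash
python3 -c "
from h import *
to([564,-20,116])
for n in ('side','top'): cv2.imwrite('pics/%s5.png'%n,imaging.capture(n))
crop('pics/top5.png',140,150,290,290,5,'pics/a.png');crop('pics/side5.png',290,180,410,310,4,'pics/b.png')
"
```

```text
t 6.80 pos [564.  -22.7 116. ] zyaw -0.241 down [ 0.001  0.    -1.   ] F [ 0.  -1.2  6.6] M [-0.29  0.11 -0.07] w 13.5 q [-0.18  0.55  1.59  0.    1.    0.06]
[564, -20, 116] tool cm [ 0.    0.26 -0.07]
```

View pics/a.png

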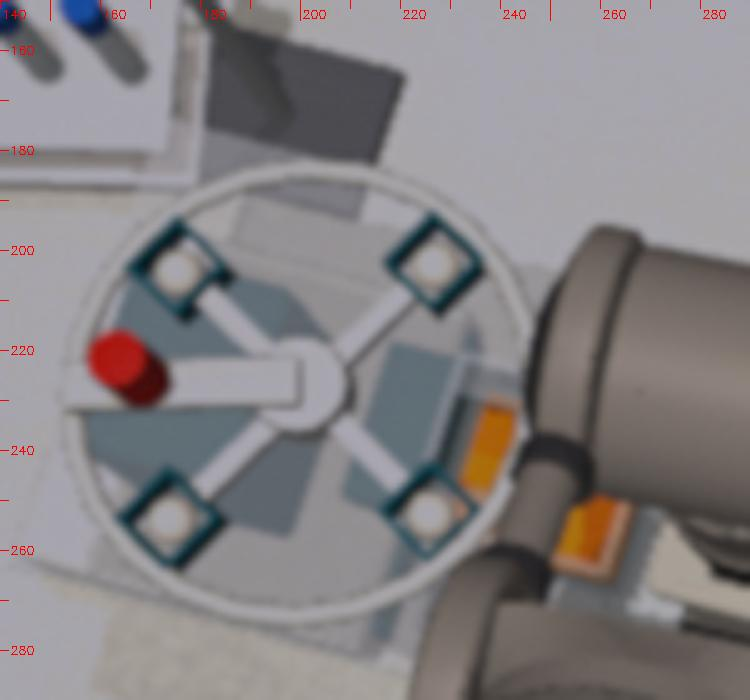

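View pics/b.png

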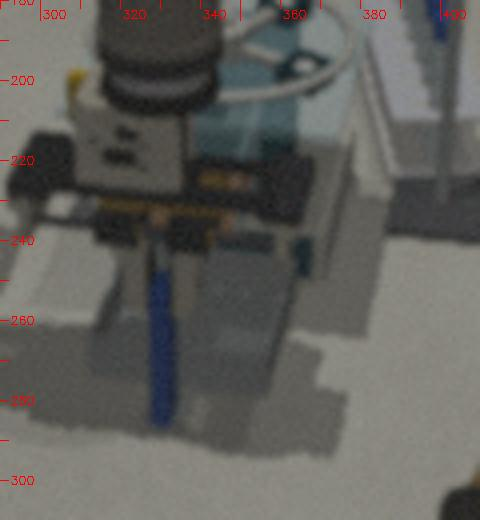

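>>> {"api": "arm_command", "payload": {
  "plan": [
    {"tx": 0,"ty": 0,"tz": 0,"wx": 0,"wy": 0,"wz": 0,"jaw": -0.2},
    {"tx": 0,"ty": 0,"tz": 0,"wx": 0,"wy": 0,"wz": 0,"jaw": -0.2},
    {"tx": 0,"ty": 0,"tz": 0,"wx": 0,"wy": 0,"wz": 0,"jaw": -0.1},
    {"tx": -1,"ty": 0,"tz": 0,"wx": 0,"wy": 0,"wz": 0,"jaw": 0},
    {"tx": -3,"ty": 0,"tz": 0,"wx": 0,"wy": 0,"wz": 0,"jaw": 0},
    {"tx": -4,"ty": -0.5,"tz": 0,"wx": 0,"wy": 0,"wz": 0,"jaw": 0},
    {"tx": -4.5,"ty": -1,"tz": 0,"wx": 0,"wy": 0,"wz": 0,"jaw": 0},
    {"tx": -4.5,"ty": -1,"tz": 0,"wx": 0,"wy": 0,"wz": 0,"jaw": 0},
    {"tx": -4,"ty": -2,"tz": 0,"wx": 0,"wy": 0,"wz": 0,"jaw": 0},
    {"tx": -3,"ty": -3,"tz": 0,"wx": 0,"wy": 0,"wz": 0,"jaw": 0},
    {"tx": 0,"ty": -4,"tz": 0,"wx": 0,"wy": 0,"wz": 0,"jaw": 0},
    {"tx": 0,"ty": -4,"tz": 0,"wx": 0,"wy": 0,"wz": 0,"jaw": 0}
  ]
}}

```text
time: 8.1
tool_pos: [526.4, -173.7, 357.8]
tcp_rot: [-0.138, 1.568, -0.378]
contact_force: [1.1, -0.1, -0.6]
grip_width: 46.0
```

```bash
python3 -c "
from h import *
to([564,-20,116])
for n in ('side','top'): cv2.imwrite('pics/%s6.png'%n,imaging.capture(n))
crop('pics/top6.png',180,190,330,290,5,'pics/a.png');crop('pics/side6.png',280,160,410,310,4,'pics/b.png')
"
```

```text
t 8.10 pos [ 526.4 -173.7  357.8] zyaw -0.240 down [ 0.003 -0.001 -1.   ] F [ 1.1 -0.1 -0.6] M [-0.16  0.07 -0.  ] w 46.0 q [-0.46  0.34  1.23  0.    1.57 -0.22]
[564, -20, 116] tool cm [24.17 15.83 -0.07]
```

View pics/a.png

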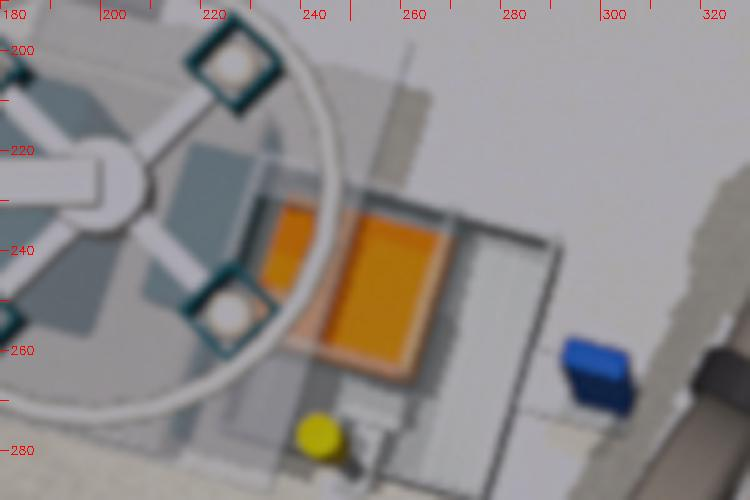

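View pics/b.png

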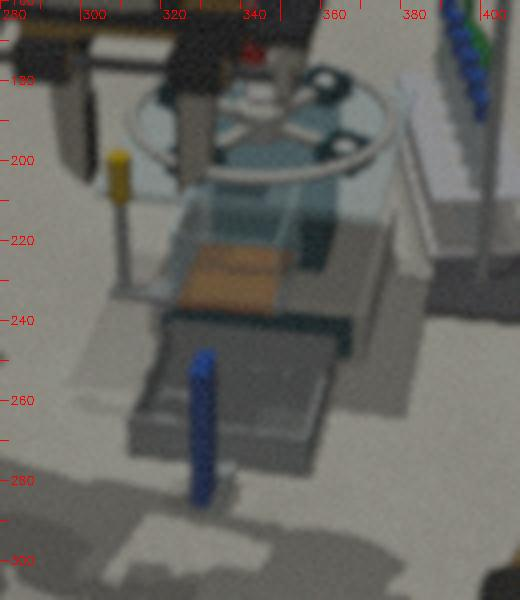

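```bash
cat >> h.py <<'E'
AX=np.array([611.5,174.5,0]); RU=R.from_euler('z',1.332).as_matrix()
def toU(p): return (np.atleast_2d(p)-AX)@RU
def U(p): return RU@np.array(p,float)+AX
E
python3 -c "
from h import *
np.set_printoptions(precision=1,suppress=True)
print(toU(onz('top',[[291.5,238.8],[276.2,289.5]],35)),toU(onz('top',[[299.5,261.5]],119)),onz('top',[[242.5,277]],220))
to([611.5,234,320],[611.5,234,237])"
```

```text
[[-165.5  -61.3   35. ]
 [-164.2   63.5   35. ]] [[-206.4   -0.2  119. ]] [[510.9  79.6 220. ]]
t 8.20 pos [ 525.4 -176.7  356.3] zyaw -0.246 down [-0. -0. -1.] F [ 0.9 -0.1  0.3] M [-0.1  0.1  0. ] w 46.1 q [-0.5  0.3  1.2 -0.   1.6 -0.2]
[611.5, 234, 320] tool cm [ 3.6 41.9 -1.6]
[611.5, 234, 237] tool cm [11.9 42.  -1.6]
```

>>> {"api": "arm_command", "payload": {
  "plan": [
    {"tx": 0,"ty": 4.6,"tz": -0.2,"wx": 0,"wy": 0,"wz": 0,"jaw": 0.3},
    {"tx": 0,"ty": 4.6,"tz": -0.2,"wx": 0,"wy": 0,"wz": 0,"jaw": 0.3},
    {"tx": 0,"ty": 4.6,"tz": -0.2,"wx": 0,"wy": 0,"wz": 0,"jaw": 0.3},
    {"tx": 0,"ty": 4.6,"tz": -0.2,"wx": 0,"wy": 0,"wz": 0,"jaw": 0.3},
    {"tx": 0,"ty": 4.6,"tz": -0.2,"wx": 0,"wy": 0,"wz": 0,"jaw": 0.3},
    {"tx": 0,"ty": 4.6,"tz": -0.2,"wx": 0,"wy": 0,"wz": 0,"jaw": 0.3},
    {"tx": 0,"ty": 4.6,"tz": -0.2,"wx": 0,"wy": 0,"wz": 0,"jaw": 0.3},
    {"tx": 0,"ty": 4.6,"tz": -0.2,"wx": 0,"wy": 0,"wz": 0,"jaw": 0.3},
    {"tx": 0,"ty": 4.6,"tz": -0.2,"wx": 0,"wy": 0,"wz": 0,"jaw": 0.3},
    {"tx": 0,"ty": 0,"tz": 0,"wx": 0.147,"wy": 0,"wz": 0,"jaw": 0.3},
    {"tx": 0,"ty": 0,"tz": 0,"wx": 0.147,"wy": 0,"wz": 0,"jaw": 0.3},
    {"tx": 0,"ty": 0,"tz": 0,"wx": 0.147,"wy": 0,"wz": 0,"jaw": 0.3},
    {"tx": 0,"ty": 0,"tz": 0,"wx": 0.147,"wy": 0,"wz": 0,"jaw": 0.3},
    {"tx": 0,"ty": 0,"tz": 0,"wx": 0.147,"wy": 0,"wz": 0,"jaw": 0.3},
    {"tx": 0,"ty": 0,"tz": 0,"wx": 0.147,"wy": 0,"wz": 0,"jaw": 0.3},
    {"tx": 0,"ty": 0,"tz": 0,"wx": 0.147,"wy": 0,"wz": 0,"jaw": 0.3},
    {"tx": 0,"ty": 0,"tz": 0,"wx": 0.147,"wy": 0,"wz": 0,"jaw": 0.3},
    {"tx": 0,"ty": 0,"tz": 0,"wx": 0.147,"wy": 0,"wz": 0,"jaw": 0.3},
    {"tx": 0,"ty": 0,"tz": 0,"wx": 0,"wy": 0,"wz": 0,"jaw": 0.3}
  ]
}}

```text
time: 10.1
tool_pos: [607.5, 234.2, 356.1]
tcp_rot: [-2.545, 1.57, 2.174]
contact_force: [-0.6, 0.2, -0.1]
grip_width: 59.9
```

```bash
python3 -c "
from h import *
to([611.5,234,330],[611.5,234,241])
for n in ('side','top'): cv2.imwrite('pics/%s7.png'%n,imaging.capture(n))
crop('pics/top7.png',100,90,290,290,3,'pics/a.png');crop('pics/side7.png',290,70,430,220,4,'pics/b.png')
"
```

```text
t 10.10 pos [607.5 234.2 356.1] zyaw -1.565 down [-0.  0. -1.] F [-0.6  0.2 -0.1] M [-0.06  0.18  0.09] w 59.9 q [0.25 0.55 0.91 0.   1.69 1.81]
[611.5, 234, 330] tool cm [2.61 0.4  0.02]
[611.5, 234, 241] tool cm [11.51  0.4   0.02]
```

View pics/a.png

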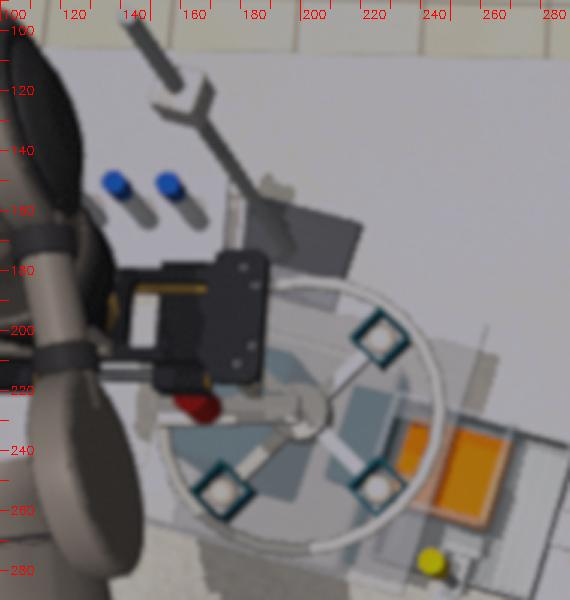

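View pics/b.png

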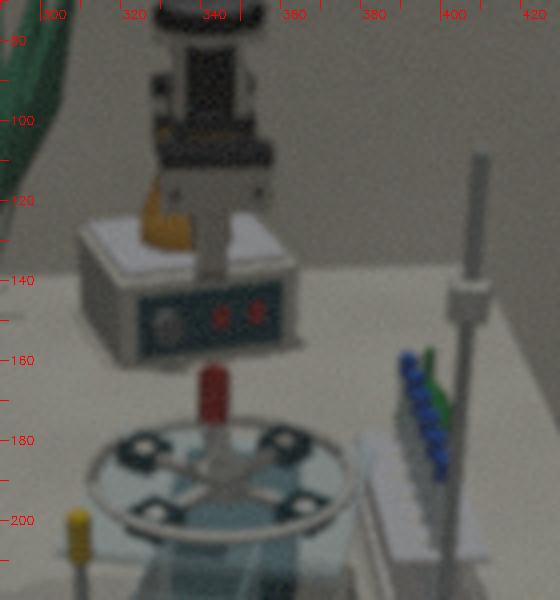

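>>> {"api": "arm_command", "payload": {
  "plan": [
    {"tx": 3,"ty": 0.3,"tz": 0,"wx": 0,"wy": 0,"wz": 0,"jaw": 0.3},
    {"tx": 3,"ty": 0.1,"tz": 0,"wx": 0,"wy": 0,"wz": 0,"jaw": 0.3},
    {"tx": 3,"ty": 0,"tz": 0,"wx": 0,"wy": 0,"wz": 0,"jaw": 0.3},
    {"tx": 1.5,"ty": 0,"tz": 0,"wx": 0,"wy": 0,"wz": 0,"jaw": 0.3},
    {"tx": 0,"ty": 0,"tz": 0,"wx": 0,"wy": 0,"wz": 0,"jaw": 0.3},
    {"tx": 0,"ty": 0,"tz": 0,"wx": 0,"wy": 0,"wz": 0,"jaw": 0.3}
  ]
}}

```text
time: 10.8
tool_pos: [612.2, 233.8, 251.5]
tcp_rot: [2.033, 1.57, 0.471]
contact_force: [-0.7, 0.1, 0.3]
grip_width: 59.6
```

```bash
python3 -c "
from h import *
to([611.5,234,241])
for n in ('side','top'): cv2.imwrite('pics/%s8.png'%n,imaging.capture(n))
crop('pics/side8.png',290,90,430,240,4,'pics/b.png')
"
```

```text
t 10.80 pos [612.2 233.8 251.5] zyaw -1.562 down [ 0.001  0.    -1.   ] F [-0.7  0.1  0.3] M [-0.01  0.17 -0.05] w 59.6 q [0.25 0.59 1.12 0.   1.44 1.81]
[611.5, 234, 241] tool cm [ 1.05 -0.07 -0.02]
```

View pics/b.png

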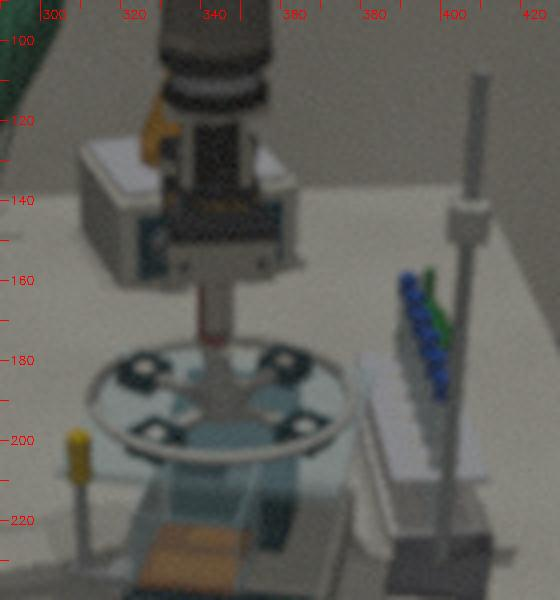

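View pics/top8.png

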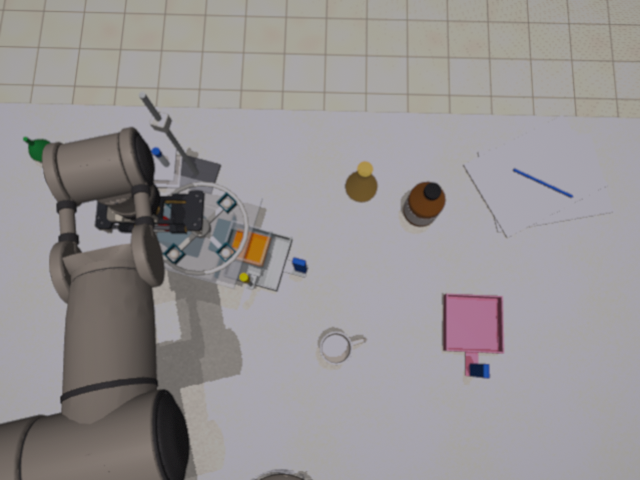

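```bash
python3 -c "
from h import *
np.set_printoptions(precision=0,suppress=True)
for z in (400,440,480,520): print(z,onz('top',[[100,165],[130,130],[152,160],[50,145]],z)[:,:2].tolist())
for z in (340,380,400,420,440,480,520): print(z,proj('side',[[612,234,z],[671,174,z]]))
"
```

```text
400 [[670.2635958507839, 303.2142615751399], [735.1215359371374, 258.7850455150951], [681.5057296683284, 215.96472349011572], [704.0876508045967, 392.45611858997444]]
440 [[655.648667802129, 284.9364737216925], [717.468049235946, 242.58874188246818], [666.3641138627266, 201.77452828184164], [687.8880844725345, 369.9973990504479]]
480 [[641.033739753474, 266.65868586824513], [699.8145625347545, 226.3924382498413], [651.2224980571249, 187.5843330735675], [671.6885181404721, 347.5386795109214]]
520 [[626.4188117048191, 248.3808980147977], [682.161075833563, 210.19613461721434], [636.0808822515231, 173.39413786529343], [655.4889518084099, 325.07995997139494]]
340 [[343. 134.]
 [366. 141.]]
380 [[343. 120.]
 [366. 127.]]
400 [[343. 113.]
 [367. 119.]]
420 [[343. 106.]
 [367. 112.]]
440 [[343.  98.]
 [367. 104.]]
480 [[343.  83.]
 [368.  89.]]
520 [[343.  67.]
 [368.  73.]]
```

```bash
python3 -c "
from h import *
crop('pics/side8.png',270,0,430,150,4,'pics/b.png')
"
```

```text
(no output)
```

View pics/b.png

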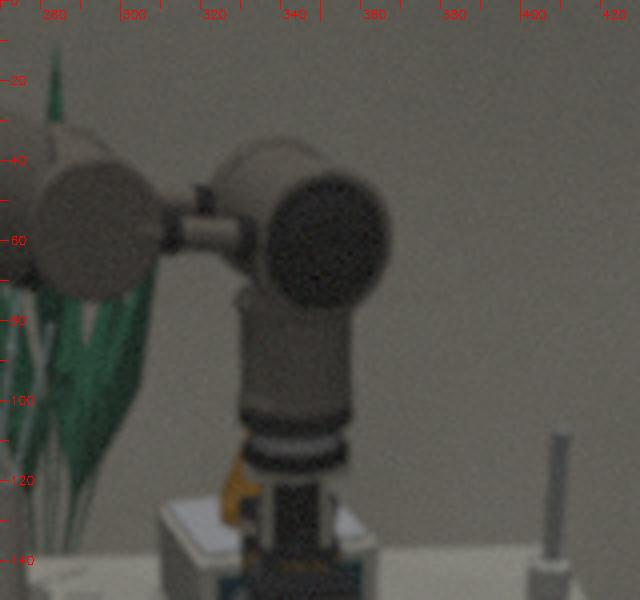

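>>> {"api": "arm_command", "payload": {
  "plan": [
    {"tx": 1.0,"ty": -0.1,"tz": 0,"wx": 0,"wy": 0,"wz": 0,"jaw": 0},
    {"tx": 0,"ty": 0,"tz": 0,"wx": 0,"wy": 0,"wz": 0,"jaw": -0.3},
    {"tx": 0,"ty": 0,"tz": 0,"wx": 0,"wy": 0,"wz": 0,"jaw": -1},
    {"tx": 0,"ty": 0,"tz": 0,"wx": 0,"wy": 0,"wz": 0,"jaw": -1},
    {"tx": 0,"ty": 0,"tz": 0,"wx": 0,"wy": 0,"wz": 0,"jaw": -1},
    {"tx": 0,"ty": 0,"tz": 0,"wx": 0,"wy": 0,"wz": 0,"jaw": -1}
  ]
}}

```text
time: 11.5
tool_pos: [611.1, 234.9, 241.1]
tcp_rot: [2.783, 1.568, 1.22]
contact_force: [0.1, 5.7, 0.0]
grip_width: 23.1
```

```bash
python3 -c "
from h import *
to([611.5,234,241])
"
```

```text
t 11.50 pos [611.1 234.9 241.1] zyaw -1.563 down [ 0.001  0.003 -1.   ] F [0.1 5.7 0. ] M [0.65 0.11 0.01] w 23.1 q [0.25 0.59 1.14 0.   1.41 1.81]
[611.5, 234, 241] tool cm [0.01 0.04 0.09]
```

>>> {"api": "arm_command", "payload": {
  "plan": [
    {"tx": 0,"ty": -0.52,"tz": 0.02,"wx": 0,"wy": 0,"wz": 0,"jaw": -1},
    {"tx": 0,"ty": -0.52,"tz": 0.07,"wx": 0,"wy": 0,"wz": 0,"jaw": -1},
    {"tx": 0,"ty": -0.51,"tz": 0.11,"wx": 0,"wy": 0,"wz": 0,"jaw": -1},
    {"tx": 0,"ty": -0.5,"tz": 0.16,"wx": 0,"wy": 0,"wz": 0,"jaw": -1},
    {"tx": 0,"ty": -0.48,"tz": 0.2,"wx": 0,"wy": 0,"wz": 0,"jaw": -1},
    {"tx": 0,"ty": -0.46,"tz": 0.24,"wx": 0,"wy": 0,"wz": 0,"jaw": -1},
    {"tx": 0,"ty": -0.44,"tz": 0.28,"wx": 0,"wy": 0,"wz": 0,"jaw": -1},
    {"tx": 0,"ty": -0.42,"tz": 0.32,"wx": 0,"wy": 0,"wz": 0,"jaw": -1},
    {"tx": 0,"ty": -0.39,"tz": 0.35,"wx": 0,"wy": 0,"wz": 0,"jaw": -1}
  ]
}}

```text
time: 12.4
tool_pos: [568.9, 214.9, 241.0]
tcp_rot: [1.092, 1.569, -0.472]
contact_force: [4.1, -1.4, 2.5]
grip_width: 23.2
```

```bash
cat >> h.py <<'E'
def ang(A=(611.5,174.5)):
    o,M=st(); d=o['tool_pos'][:2]-np.array(A); print("r %.1f ang %.1f"%(np.hypot(*d),np.degrees(np.arctan2(d[1],d[0]))))
E
python3 -c "
from h import *
ang()"
```

```text
t 12.40 pos [568.9 214.9 241. ] zyaw -1.564 down [ 0.001 -0.001 -1.   ] F [ 4.1 -1.4  2.5] M [-0.24 -0.44 -0.01] w 23.2 q [ 0.24  0.5   1.29 -0.    1.35  1.8 ]
r 58.6 ang 136.5
```

>>> {"api": "arm_command", "payload": {
  "plan": [
    {"tx": 0,"ty": -0.35,"tz": 0.39,"wx": 0,"wy": 0,"wz": 0,"jaw": -1},
    {"tx": 0,"ty": -0.32,"tz": 0.42,"wx": 0,"wy": 0,"wz": 0,"jaw": -1},
    {"tx": 0,"ty": -0.28,"tz": 0.44,"wx": 0,"wy": 0,"wz": 0,"jaw": -1},
    {"tx": 0,"ty": -0.24,"tz": 0.46,"wx": 0,"wy": 0,"wz": 0,"jaw": -1},
    {"tx": 0,"ty": -0.2,"tz": 0.48,"wx": 0,"wy": 0,"wz": 0,"jaw": -1},
    {"tx": 0,"ty": -0.16,"tz": 0.5,"wx": 0,"wy": 0,"wz": 0,"jaw": -1},
    {"tx": 0,"ty": -0.11,"tz": 0.51,"wx": 0,"wy": 0,"wz": 0,"jaw": -1},
    {"tx": 0,"ty": -0.07,"tz": 0.52,"wx": 0,"wy": 0,"wz": 0,"jaw": -1},
    {"tx": 0,"ty": -0.02,"tz": 0.52,"wx": 0,"wy": 0,"wz": 0,"jaw": -1},
    {"tx": 0,"ty": 0.02,"tz": 0.52,"wx": 0,"wy": 0,"wz": 0,"jaw": -1},
    {"tx": 0,"ty": 0.07,"tz": 0.52,"wx": 0,"wy": 0,"wz": 0,"jaw": -1},
    {"tx": 0,"ty": 0.11,"tz": 0.51,"wx": 0,"wy": 0,"wz": 0,"jaw": -1},
    {"tx": 0,"ty": 0.16,"tz": 0.5,"wx": 0,"wy": 0,"wz": 0,"jaw": -1},
    {"tx": 0,"ty": 0.2,"tz": 0.48,"wx": 0,"wy": 0,"wz": 0,"jaw": -1},
    {"tx": 0,"ty": 0.24,"tz": 0.46,"wx": 0,"wy": 0,"wz": 0,"jaw": -1},
    {"tx": 0,"ty": 0.28,"tz": 0.44,"wx": 0,"wy": 0,"wz": 0,"jaw": -1},
    {"tx": 0,"ty": 0.32,"tz": 0.42,"wx": 0,"wy": 0,"wz": 0,"jaw": -1},
    {"tx": 0,"ty": 0.35,"tz": 0.39,"wx": 0,"wy": 0,"wz": 0,"jaw": -1}
  ]
}}

```text
time: 14.2
tool_pos: [570.9, 133.0, 241.0]
tcp_rot: [2.398, 1.564, 0.835]
contact_force: [9.1, 11.5, -1.0]
grip_width: 23.7
```

```bash
python3 -c "
from h import *
ang()
for n in ('side','top'): cv2.imwrite('pics/%s9.png'%n,imaging.capture(n))
crop('pics/side9.png',290,90,430,240,4,'pics/b.png')
crop('pics/top9.png',140,150,290,290,4,'pics/a.png')
"
```

```text
t 14.20 pos [570.9 133.  241. ] zyaw -1.564 down [ 0.004  0.005 -1.   ] F [ 9.1 11.5 -1. ] M [ 1.61 -1.17  0.04] w 23.7 q [0.1  0.46 1.37 0.   1.31 1.66]
r 58.1 ang -134.4
```

View pics/b.png

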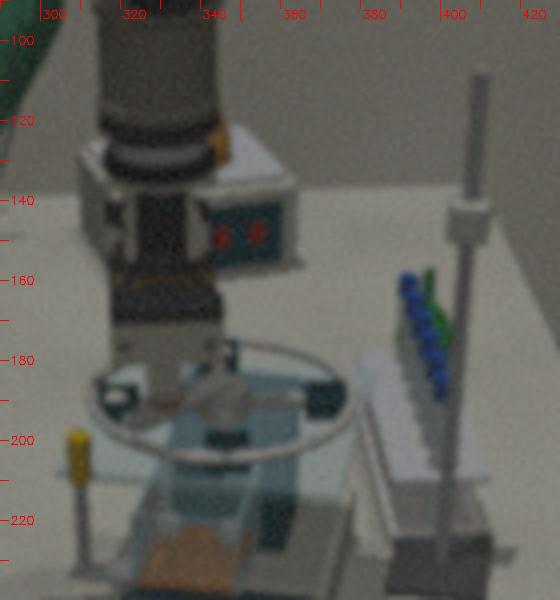

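View pics/a.png

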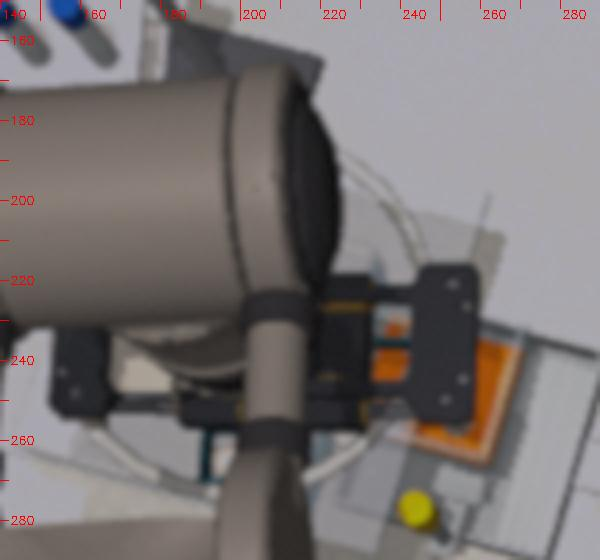

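>>> {"api": "arm_command", "payload": {
  "plan": [
    {"tx": 0,"ty": 0.45,"tz": 0.29,"wx": 0,"wy": 0,"wz": 0,"jaw": -1},
    {"tx": 0,"ty": 0.48,"tz": 0.26,"wx": 0,"wy": 0,"wz": 0,"jaw": -1},
    {"tx": 0,"ty": 0.44,"tz": 0.28,"wx": 0,"wy": 0,"wz": 0,"jaw": -1},
    {"tx": 0,"ty": 0.46,"tz": 0.24,"wx": 0,"wy": 0,"wz": 0,"jaw": -1},
    {"tx": 0,"ty": 0.48,"tz": 0.2,"wx": 0,"wy": 0,"wz": 0,"jaw": -1},
    {"tx": 0,"ty": 0.5,"tz": 0.16,"wx": 0,"wy": 0,"wz": 0,"jaw": -1},
    {"tx": 0,"ty": 0.51,"tz": 0.11,"wx": 0,"wy": 0,"wz": 0,"jaw": -1},
    {"tx": 0,"ty": 0.52,"tz": 0.07,"wx": 0,"wy": 0,"wz": 0,"jaw": -1},
    {"tx": 0,"ty": 0.52,"tz": 0.02,"wx": 0,"wy": 0,"wz": 0,"jaw": -1},
    {"tx": 0,"ty": 0.52,"tz": -0.02,"wx": 0,"wy": 0,"wz": 0,"jaw": -1},
    {"tx": 0,"ty": 0.52,"tz": -0.07,"wx": 0,"wy": 0,"wz": 0,"jaw": -1},
    {"tx": 0,"ty": 0.51,"tz": -0.11,"wx": 0,"wy": 0,"wz": 0,"jaw": -1},
    {"tx": 0,"ty": 0.5,"tz": -0.16,"wx": 0,"wy": 0,"wz": 0,"jaw": -1},
    {"tx": 0,"ty": 0.48,"tz": -0.2,"wx": 0,"wy": 0,"wz": 0,"jaw": -1},
    {"tx": 0,"ty": 0.46,"tz": -0.24,"wx": 0,"wy": 0,"wz": 0,"jaw": -1},
    {"tx": 0,"ty": 0.44,"tz": -0.28,"wx": 0,"wy": 0,"wz": 0,"jaw": -1},
    {"tx": 0,"ty": 0.42,"tz": -0.32,"wx": 0,"wy": 0,"wz": 0,"jaw": -1},
    {"tx": 0,"ty": 0.39,"tz": -0.35,"wx": 0,"wy": 0,"wz": 0,"jaw": -1}
  ]
}}

```text
time: 16.1
tool_pos: [655.2, 131.5, 241.0]
tcp_rot: [-0.444, 1.569, -2.009]
contact_force: [-1.4, -0.7, 5.5]
grip_width: 23.4
```

```bash
python3 -c "
from h import *
ang()"
```

```text
t 16.10 pos [655.2 131.5 241. ] zyaw -1.565 down [-0.001 -0.002 -1.   ] F [-1.4 -0.7  5.5] M [-0.31  0.32  0.04] w 23.4 q [ 0.08  0.62  1.09 -0.    1.44  1.65]
r 61.3 ang -44.6
```

>>> {"api": "arm_command", "payload": {
  "plan": [
    {"tx": 0,"ty": 0.35,"tz": -0.39,"wx": 0,"wy": 0,"wz": 0,"jaw": -1},
    {"tx": 0,"ty": 0.32,"tz": -0.42,"wx": 0,"wy": 0,"wz": 0,"jaw": -1},
    {"tx": 0,"ty": 0.28,"tz": -0.44,"wx": 0,"wy": 0,"wz": 0,"jaw": -1},
    {"tx": 0,"ty": 0.24,"tz": -0.46,"wx": 0,"wy": 0,"wz": 0,"jaw": -1},
    {"tx": 0,"ty": 0.2,"tz": -0.48,"wx": 0,"wy": 0,"wz": 0,"jaw": -1},
    {"tx": 0,"ty": 0.16,"tz": -0.5,"wx": 0,"wy": 0,"wz": 0,"jaw": -1},
    {"tx": 0,"ty": 0.11,"tz": -0.51,"wx": 0,"wy": 0,"wz": 0,"jaw": -1},
    {"tx": 0,"ty": 0.07,"tz": -0.52,"wx": 0,"wy": 0,"wz": 0,"jaw": -1},
    {"tx": 0,"ty": 0.02,"tz": -0.52,"wx": 0,"wy": 0,"wz": 0,"jaw": -1},
    {"tx": 0,"ty": -0.02,"tz": -0.52,"wx": 0,"wy": 0,"wz": 0,"jaw": -1},
    {"tx": 0,"ty": -0.07,"tz": -0.52,"wx": 0,"wy": 0,"wz": 0,"jaw": -1},
    {"tx": 0,"ty": -0.11,"tz": -0.51,"wx": 0,"wy": 0,"wz": 0,"jaw": -1},
    {"tx": 0,"ty": -0.16,"tz": -0.5,"wx": 0,"wy": 0,"wz": 0,"jaw": -1},
    {"tx": 0,"ty": -0.2,"tz": -0.48,"wx": 0,"wy": 0,"wz": 0,"jaw": -1},
    {"tx": 0,"ty": -0.24,"tz": -0.46,"wx": 0,"wy": 0,"wz": 0,"jaw": -1},
    {"tx": 0,"ty": -0.28,"tz": -0.44,"wx": 0,"wy": 0,"wz": 0,"jaw": -1},
    {"tx": 0,"ty": -0.32,"tz": -0.42,"wx": 0,"wy": 0,"wz": 0,"jaw": -1},
    {"tx": 0,"ty": -0.35,"tz": -0.39,"wx": 0,"wy": 0,"wz": 0,"jaw": -1}
  ]
}}

```text
time: 17.9
tool_pos: [655.3, 218.5, 241.0]
tcp_rot: [2.133, 1.568, 0.57]
contact_force: [4.5, 1.5, 4.9]
grip_width: 23.3
```

```bash
python3 -c "
from h import *
ang()"
```

```text
t 17.90 pos [655.3 218.5 241. ] zyaw -1.564 down [ 0.002  0.001 -1.   ] F [4.5 1.5 4.9] M [ 0.06 -0.43  0.03] w 23.3 q [0.21 0.67 1.   0.   1.47 1.77]
r 62.1 ang 45.2
```

>>> {"api": "arm_command", "payload": {
  "plan": [
    {"tx": 0,"ty": -0.39,"tz": -0.35,"wx": 0,"wy": 0,"wz": 0,"jaw": -1},
    {"tx": 0,"ty": -0.42,"tz": -0.32,"wx": 0,"wy": 0,"wz": 0,"jaw": -1},
    {"tx": 0,"ty": -0.44,"tz": -0.28,"wx": 0,"wy": 0,"wz": 0,"jaw": -1},
    {"tx": 0,"ty": -0.46,"tz": -0.24,"wx": 0,"wy": 0,"wz": 0,"jaw": -1},
    {"tx": 0,"ty": -0.48,"tz": -0.2,"wx": 0,"wy": 0,"wz": 0,"jaw": -1},
    {"tx": 0,"ty": -0.5,"tz": -0.16,"wx": 0,"wy": 0,"wz": 0,"jaw": -1},
    {"tx": 0,"ty": -0.51,"tz": -0.11,"wx": 0,"wy": 0,"wz": 0,"jaw": -1},
    {"tx": 0,"ty": -0.52,"tz": -0.07,"wx": 0,"wy": 0,"wz": 0,"jaw": -1},
    {"tx": 0,"ty": -0.52,"tz": -0.02,"wx": 0,"wy": 0,"wz": 0,"jaw": -1},
    {"tx": 0,"ty": -0.52,"tz": 0.02,"wx": 0,"wy": 0,"wz": 0,"jaw": -1},
    {"tx": 0,"ty": -0.52,"tz": 0.07,"wx": 0,"wy": 0,"wz": 0,"jaw": -1},
    {"tx": 0,"ty": 0,"tz": 0,"wx": 0,"wy": 0,"wz": 0,"jaw": -1},
    {"tx": 0,"ty": 0,"tz": 0,"wx": 0,"wy": 0,"wz": 0,"jaw": -1},
    {"tx": 0,"ty": 0,"tz": 0,"wx": 0,"wy": 0,"wz": 0,"jaw": -1}
  ]
}}

```text
time: 19.3
tool_pos: [600.8, 233.6, 241.0]
tcp_rot: [-1.302, 1.569, -2.866]
contact_force: [-1.6, -0.5, 6.4]
grip_width: 23.3
```

```bash
python3 -c "
from h import *
ang()
for n in ('side','top'): cv2.imwrite('pics/%s10.png'%n,imaging.capture(n))
crop('pics/side10.png',290,90,430,240,4,'pics/b.png')
crop('pics/top10.png',140,150,290,290,4,'pics/a.png')
"
```

```text
t 19.30 pos [600.8 233.6 241. ] zyaw -1.564 down [-0.002 -0.001 -1.   ] F [-1.6 -0.5  6.4] M [-0.11  0.29 -0.02] w 23.3 q [ 0.25  0.57  1.17 -0.    1.4   1.82]
r 60.1 ang 100.3
```

View pics/b.png

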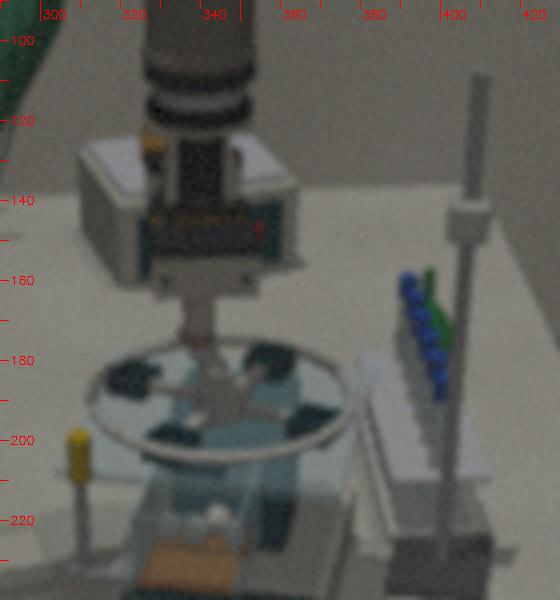

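View pics/a.png

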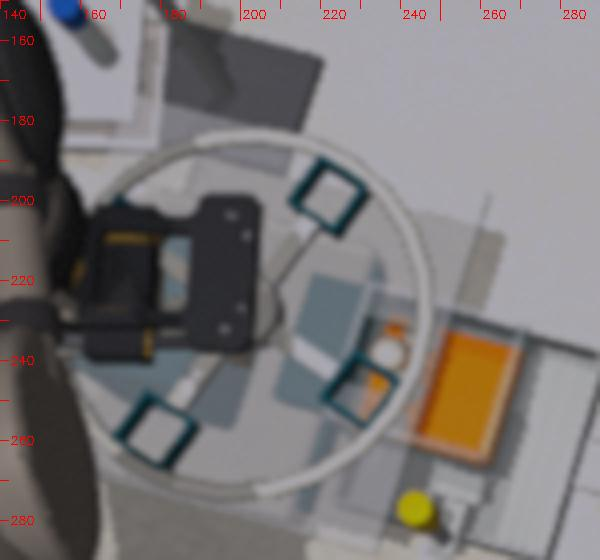

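>>> {"api": "arm_command", "payload": {
  "plan": [
    {"tx": 0,"ty": 0,"tz": 0,"wx": 0,"wy": 0,"wz": 0,"jaw": 0},
    {"tx": 0,"ty": 0,"tz": 0,"wx": 0,"wy": 0,"wz": 0,"jaw": 0},
    {"tx": 0,"ty": 0,"tz": 0,"wx": 0,"wy": 0,"wz": 0,"jaw": 0},
    {"tx": -2,"ty": 0,"tz": 0,"wx": 0,"wy": 0,"wz": 0,"jaw": 0},
    {"tx": -3,"ty": 0,"tz": 0,"wx": 0,"wy": 0,"wz": 0,"jaw": 0},
    {"tx": -3,"ty": 0,"tz": 0,"wx": 0,"wy": 0,"wz": 0,"jaw": 0},
    {"tx": -2,"ty": 0,"tz": 0,"wx": -0.145,"wy": 0,"wz": 0,"jaw": 0},
    {"tx": 0,"ty": 0,"tz": 0,"wx": -0.147,"wy": 0,"wz": 0,"jaw": 0},
    {"tx": 0,"ty": 0,"tz": 0,"wx": -0.147,"wy": 0,"wz": 0,"jaw": 0},
    {"tx": 0,"ty": 0,"tz": 0,"wx": -0.147,"wy": 0,"wz": 0,"jaw": 0},
    {"tx": 0,"ty": 0,"tz": 0,"wx": -0.147,"wy": 0,"wz": 0,"jaw": 0},
    {"tx": 0,"ty": 0,"tz": 0,"wx": -0.147,"wy": 0,"wz": 0,"jaw": 0},
    {"tx": 0,"ty": 0,"tz": 0,"wx": -0.147,"wy": 0,"wz": 0,"jaw": 0},
    {"tx": 0,"ty": 0,"tz": 0,"wx": -0.147,"wy": 0,"wz": 0,"jaw": 0},
    {"tx": 0,"ty": 0,"tz": 0,"wx": -0.147,"wy": 0,"wz": 0,"jaw": 0},
    {"tx": 0,"ty": 0,"tz": 0,"wx": 0,"wy": 0,"wz": 0,"jaw": 0}
  ]
}}

```text
time: 21.0
tool_pos: [601.5, 233.7, 340.1]
tcp_rot: [-2.637, 1.569, -2.879]
contact_force: [0.7, -0.2, 0.3]
grip_width: 45.7
```

```bash
python3 -c "
from h import *
to([510.6,78,330],[510.6,78,211])
for n in ('side','top'): cv2.imwrite('pics/%s11.png'%n,imaging.capture(n))
crop('pics/side11.png',290,150,410,290,5,'pics/b.png')
crop('pics/top11.png',140,170,290,290,5,'pics/a.png')
print(proj('side',[U([-120,76,220])]),proj('top',[U([-120,76,220])]))
"
```

```text
t 21.00 pos [601.5 233.7 340.1] zyaw -0.242 down [-0.002 -0.    -1.   ] F [ 0.7 -0.2  0.3] M [-0.14  0.05 -0.01] w 45.7 q [ 0.25  0.54  0.97 -0.    1.64  0.49]
[510.6, 78, 330] tool cm [  1.03 -17.29  -5.1 ]
[510.6, 78, 211] tool cm [ 12.93 -17.29  -5.08]
[[308.28048099 198.42392223]] [[244.34084642 277.87064608]]
```

View pics/b.png

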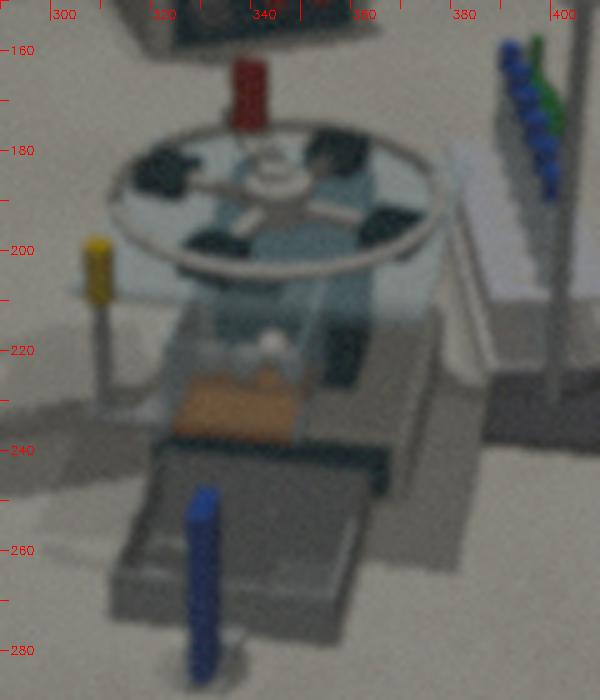

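View pics/a.png

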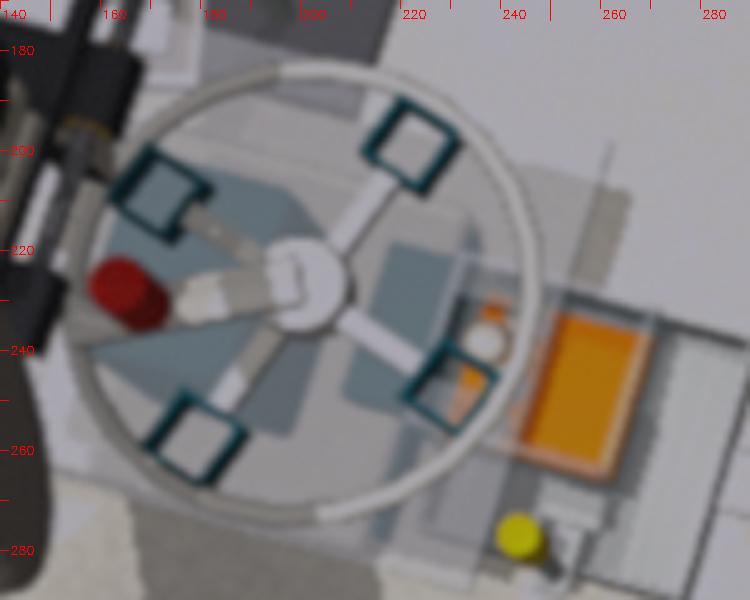

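```bash
python3 -c "
from h import *
crop('pics/side11.png',310,195,370,245,12,'pics/b.png')
crop('pics/top11.png',205,210,275,270,10,'pics/a.png')
np.set_printoptions(precision=1,suppress=True)
for n in ('side','top'): print(n,proj(n,[U([x,y,132]) for x in(-61,-82) for y in (-25,0,25)]))
"
```

```text
side [[348.6 219.1]
 [340.  218.3]
 [331.5 217.5]
 [347.3 222.8]
 [338.6 222. ]
 [330.  221.2]]
top [[237.9 232.4]
 [234.5 243.3]
 [231.1 254.2]
 [247.2 234.9]
 [243.8 245.8]
 [240.4 256.7]]
```

View pics/b.png

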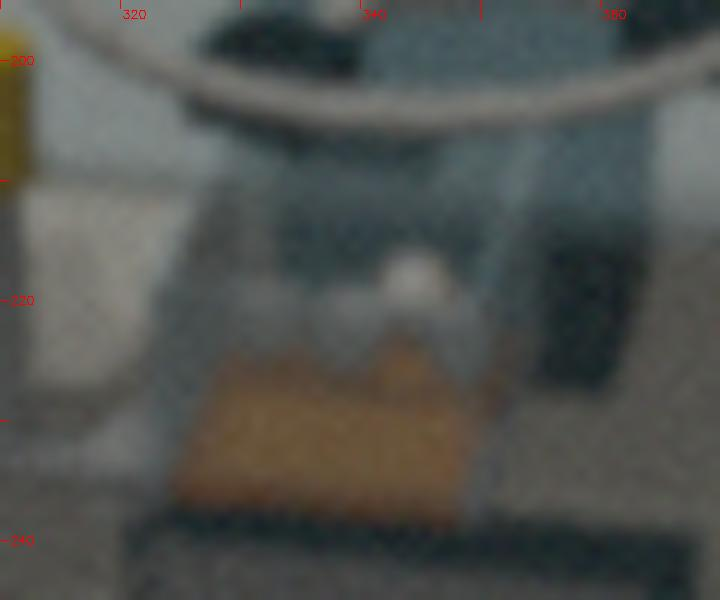

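View pics/a.png

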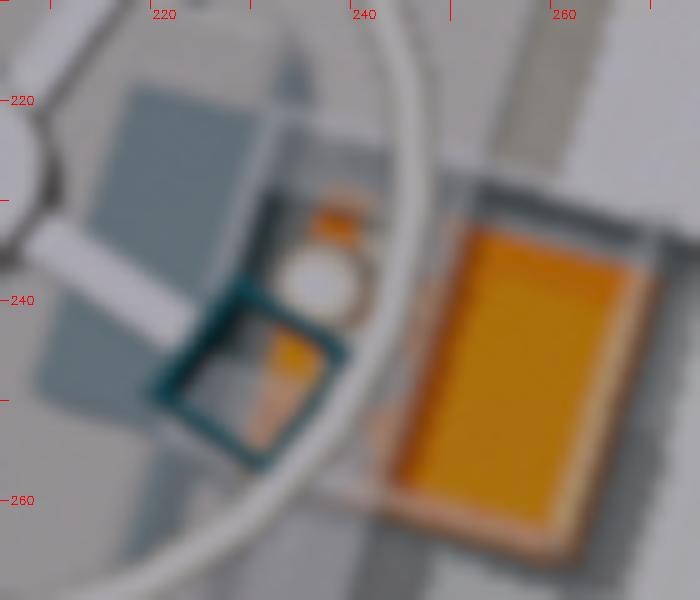

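```bash
python3 -c "
from h import *
np.set_printoptions(precision=1,suppress=True)
p1,d1=ray('side',[[343.8,218]]);p2,d2=ray('top',[[235.8,238]])
A=np.c_[d1[0],-d2[0]];s=np.linalg.lstsq(A,p2-p1,rcond=None)[0]
a=p1+s[0]*d1[0];b=p2+s[1]*d2[0];print(toU(a),toU(b))
"
```

```text
[[-60.9 -11.  134.2]] [[-60.7 -11.6 134.3]]
```

>>> {"api": "arm_command", "payload": {
  "plan": [
    {"tx": 0,"ty": -4.3,"tz": -1.3,"wx": 0,"wy": 0,"wz": 0,"jaw": 0},
    {"tx": 0,"ty": -4.3,"tz": -1.3,"wx": 0,"wy": 0,"wz": 0,"jaw": 0},
    {"tx": 0,"ty": -4.3,"tz": -1.3,"wx": 0,"wy": 0,"wz": 0,"jaw": 0},
    {"tx": 0,"ty": -4.3,"tz": -1.2,"wx": 0,"wy": 0,"wz": 0,"jaw": 0},
    {"tx": 3,"ty": 0,"tz": 0,"wx": 0,"wy": 0,"wz": 0,"jaw": 0},
    {"tx": 3,"ty": 0,"tz": 0,"wx": 0,"wy": 0,"wz": 0,"jaw": 0},
    {"tx": 3,"ty": 0,"tz": 0,"wx": 0,"wy": 0,"wz": 0,"jaw": 0},
    {"tx": 0,"ty": 0,"tz": 0,"wx": 0,"wy": 0,"wz": 0,"jaw": 0}
  ]
}}

```text
time: 21.9
tool_pos: [508.7, 78.9, 247.3]
tcp_rot: [-2.891, 1.563, -3.138]
contact_force: [-0.8, 0.9, 0.3]
grip_width: 45.8
```

```bash
python3 -c "
from h import *
to([510.5,78,211])
for n in ('side','top'): cv2.imwrite('pics/%s12.png'%n,imaging.capture(n))
crop('pics/side12.png',270,130,390,270,5,'pics/b.png')
"
```

```text
t 21.90 pos [508.7  78.9 247.3] zyaw -0.246 down [-0.008 -0.    -1.   ] F [-0.8  0.9  0.3] M [-0.18  0.11 -0.03] w 45.8 q [0.   0.33 1.55 0.   1.27 0.25]
[510.5, 78, 211] tool cm [ 3.62 -0.04  0.22]
```

View pics/b.png

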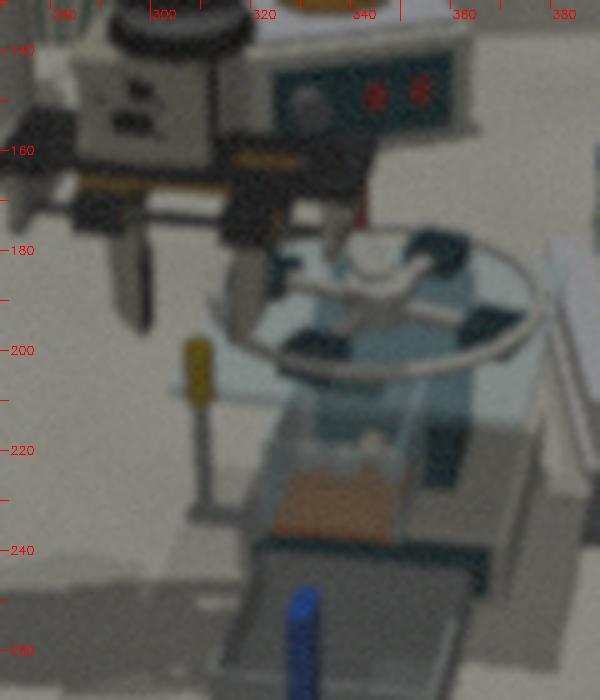

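>>> {"api": "arm_command", "payload": {
  "plan": [
    {"tx": 1.9,"ty": 0,"tz": 0.1,"wx": 0,"wy": 0,"wz": 0,"jaw": 0},
    {"tx": 1.8,"ty": 0,"tz": 0,"wx": 0,"wy": 0,"wz": 0,"jaw": 0},
    {"tx": 0,"ty": 0,"tz": 0,"wx": 0,"wy": 0,"wz": 0,"jaw": -0.3},
    {"tx": 0,"ty": 0,"tz": 0,"wx": 0,"wy": 0,"wz": 0,"jaw": -1},
    {"tx": 0,"ty": 0,"tz": 0,"wx": 0,"wy": 0,"wz": 0,"jaw": -1},
    {"tx": 0,"ty": 0,"tz": 0,"wx": 0,"wy": 0,"wz": 0,"jaw": -1},
    {"tx": 0,"ty": 0,"tz": 0,"wx": 0,"wy": 0,"wz": 0,"jaw": -1},
    {"tx": 0,"ty": 0,"tz": 0,"wx": 0,"wy": 0,"wz": 0,"jaw": -1}
  ]
}}

```text
time: 22.8
tool_pos: [511.9, 79.1, 215.0]
tcp_rot: [0.555, 1.57, 0.312]
contact_force: [-1.7, 1.3, 6.0]
grip_width: 16.9
```

```bash
python3 -c "
from h import *
to([510.5,78,211])
for n in ('side','top'): cv2.imwrite('pics/%s13.png'%n,imaging.capture(n))
crop('pics/side13.png',270,130,390,270,5,'pics/b.png')
"
```

```text
t 22.80 pos [511.9  79.1 215. ] zyaw -0.243 down [ 0.001  0.    -1.   ] F [-1.7  1.3  6. ] M [ 0.04  0.58 -0.02] w 16.9 q [0.01 0.36 1.6  0.   1.18 0.25]
[510.5, 78, 211] tool cm [ 0.4  -0.14 -0.11]
```

View pics/b.png

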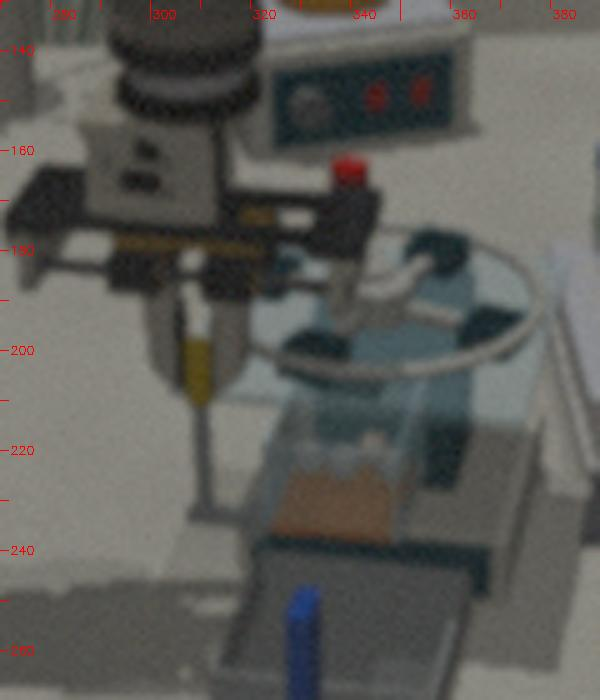

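>>> {"api": "arm_command", "payload": {
  "plan": [
    {"tx": 0,"ty": 0,"tz": -0.3,"wx": 0,"wy": 0,"wz": 0,"jaw": -1},
    {"tx": 0,"ty": 0,"tz": -0.3,"wx": 0,"wy": 0,"wz": 0,"jaw": -1},
    {"tx": 0,"ty": 0,"tz": -0.3,"wx": 0,"wy": 0,"wz": 0,"jaw": -1},
    {"tx": 0,"ty": 0,"tz": -0.3,"wx": 0,"wy": 0,"wz": 0,"jaw": -1},
    {"tx": 0,"ty": 0,"tz": -0.3,"wx": 0,"wy": 0,"wz": 0,"jaw": -1},
    {"tx": 0,"ty": 0,"tz": -0.3,"wx": 0,"wy": 0,"wz": 0,"jaw": -1},
    {"tx": 0,"ty": 0,"tz": -0.3,"wx": 0,"wy": 0,"wz": 0,"jaw": -1},
    {"tx": 0,"ty": 0,"tz": -0.3,"wx": 0,"wy": 0,"wz": 0,"jaw": -1},
    {"tx": 0,"ty": 0,"tz": -0.2,"wx": 0,"wy": 0,"wz": 0,"jaw": -1},
    {"tx": 0,"ty": 0,"tz": 0,"wx": 0,"wy": 0,"wz": 0,"jaw": -1},
    {"tx": 0,"ty": 0,"tz": 0,"wx": 0,"wy": 0,"wz": 0,"jaw": -1},
    {"tx": 0,"ty": 0,"tz": 0,"wx": 0,"wy": 0,"wz": 0,"jaw": -1}
  ]
}}

```text
time: 24.1
tool_pos: [487.2, 85.3, 214.9]
tcp_rot: [0.369, 1.568, 0.126]
contact_force: [0.1, -0.2, 7.9]
grip_width: 17.7
```

```bash
python3 -c "
from h import *
to([510.5,78,211])
for n in ('side','top'): cv2.imwrite('pics/%s14.png'%n,imaging.capture(n))
crop('pics/side14.png',270,150,390,290,5,'pics/b.png')
"
```

```text
t 24.10 pos [487.2  85.3 214.9] zyaw -0.243 down [ 0.003  0.    -1.   ] F [ 0.1 -0.2  7.9] M [-0.02  0.09 -0.02] w 17.7 q [0.02 0.32 1.66 0.   1.16 0.26]
[510.5, 78, 211] tool cm [ 0.4  -0.15  2.43]
```

View pics/b.png

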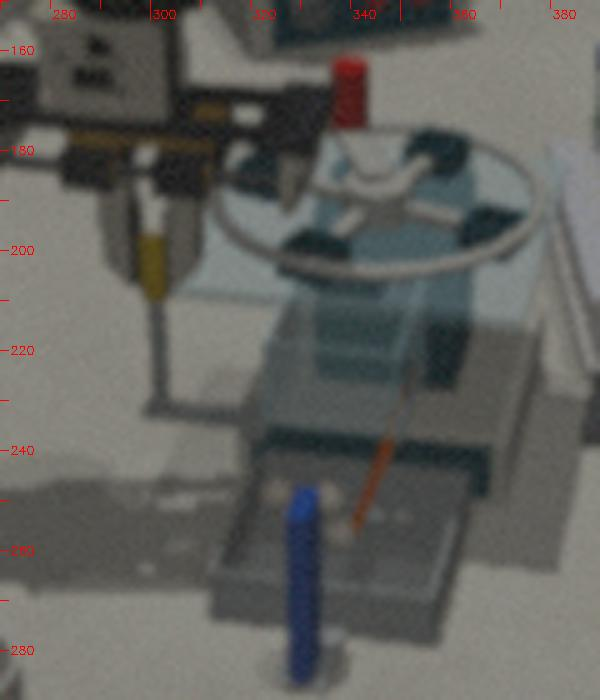

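>>> {"api": "arm_command", "payload": {
  "plan": [
    {"tx": 0,"ty": 0,"tz": 0,"wx": 0,"wy": 0,"wz": 0,"jaw": -0.1},
    {"tx": 0,"ty": 0,"tz": 0,"wx": 0,"wy": 0,"wz": 0,"jaw": -0.1},
    {"tx": 0,"ty": 0,"tz": 0,"wx": 0,"wy": 0,"wz": 0,"jaw": 0},
    {"tx": -2,"ty": 0,"tz": 0,"wx": 0,"wy": 0,"wz": 0,"jaw": 0},
    {"tx": -4,"ty": 0,"tz": 0,"wx": 0,"wy": 0,"wz": 0,"jaw": 0},
    {"tx": -4,"ty": 0,"tz": 0,"wx": 0,"wy": 0,"wz": 0,"jaw": 0},
    {"tx": -4,"ty": 0,"tz": 0,"wx": 0,"wy": 0,"wz": 0,"jaw": 0},
    {"tx": 0,"ty": 3,"tz": -3,"wx": 0,"wy": 0,"wz": 0,"jaw": 0},
    {"tx": 0,"ty": 4,"tz": -3,"wx": 0,"wy": 0,"wz": 0,"jaw": 0},
    {"tx": 0,"ty": 4,"tz": -2,"wx": 0,"wy": 0,"wz": 0,"jaw": 0},
    {"tx": 0,"ty": 4,"tz": 0,"wx": 0,"wy": 0,"wz": 0,"jaw": 0},
    {"tx": 0,"ty": 4,"tz": 0,"wx": 0,"wy": 0,"wz": 0,"jaw": 0},
    {"tx": 0,"ty": 4,"tz": 0,"wx": 0,"wy": 0,"wz": 0,"jaw": 0},
    {"tx": 0,"ty": 0,"tz": 0,"wx": 0,"wy": 0,"wz": 0,"jaw": 0},
    {"tx": 0,"ty": 0,"tz": 0,"wx": 0,"wy": 0,"wz": 0,"jaw": 0}
  ]
}}

```text
time: 25.7
tool_pos: [464.0, 328.0, 352.6]
tcp_rot: [-2.273, 1.569, -2.514]
contact_force: [0.5, 0.6, -0.8]
grip_width: 45.8
```

```bash
python3 -c "
from h import *
st()
for n in ('side','top'): cv2.imwrite('pics/%s15.png'%n,imaging.capture(n))
crop('pics/side15.png',290,170,390,290,5,'pics/b.png')
crop('pics/top15.png',200,190,320,300,5,'pics/a.png')
"
```

```text
t 25.70 pos [464.  328.  352.6] zyaw -0.241 down [-0.002 -0.001 -1.   ] F [ 0.5  0.6 -0.8] M [-0.11  0.03  0.01] w 45.8 q [ 0.48  0.37  1.2  -0.    1.58  0.72]
```

View pics/b.png

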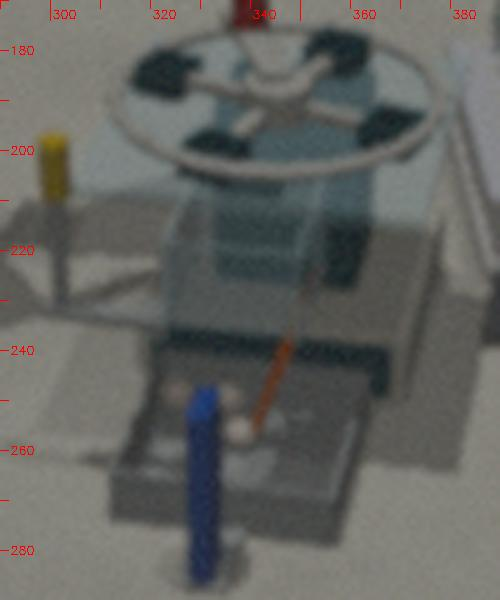

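View pics/a.png

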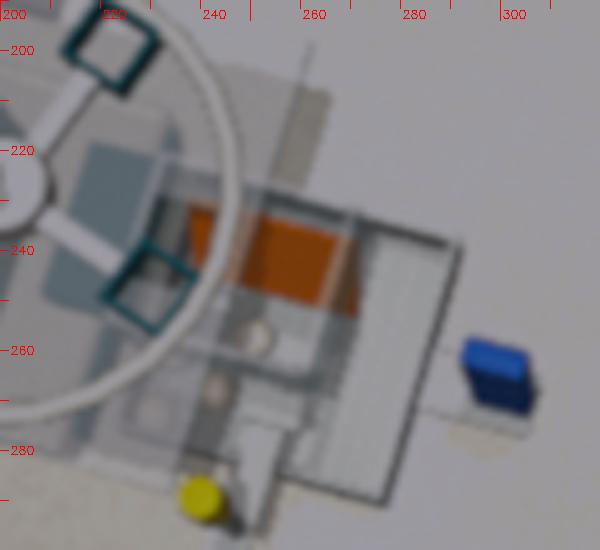

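View pics/top15.png

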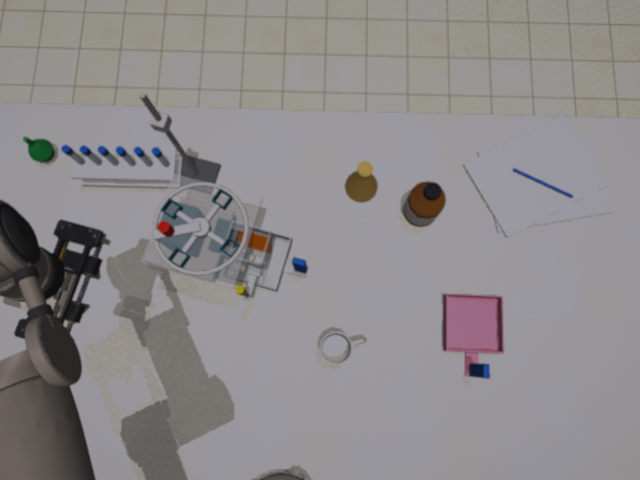

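```bash
python3 -c "
from h import *
crop('pics/side15.png',305,235,375,290,10,'pics/b.png')
crop('pics/top15.png',215,225,285,295,8,'pics/a.png')
a=cv2.imread('pics/side14.png')[240:275,315:365].astype(int);b=cv2.imread('pics/side15.png')[240:275,315:365].astype(int);print(abs(a-b).mean())
"
```

```text
5.38552380952381
```

View pics/b.png

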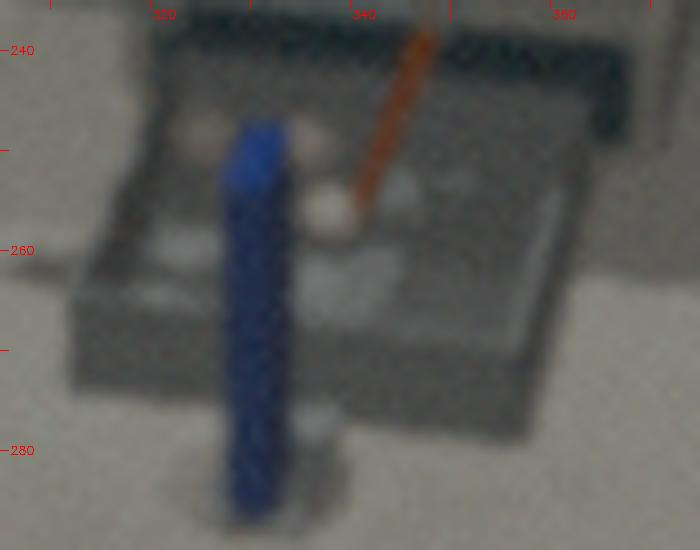

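View pics/a.png

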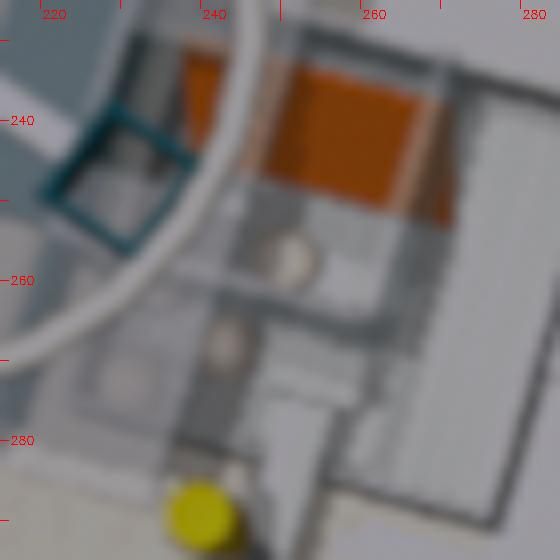

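```bash
python3 -c "
from h import *
np.set_printoptions(precision=1,suppress=True)
P=onz('top',[[249.5,257],[241.5,268],[229,272],[242.7,285]],13); print(toU(P)); print(proj('side',P))
im=cv2.imread('pics/top15.png')[260:305,215:270]; im=cv2.resize(im,None,fx=12,fy=12,interpolation=cv2.INTER_CUBIC);cv2.imwrite('pics/a.png',cv2.convertScaleAbs(im,alpha=1.5,beta=-60))
im=cv2.imread('pics/side15.png')[225:275,285:365]; im=cv2.resize(im,None,fx=9,fy=9,interpolation=cv2.INTER_CUBIC);cv2.imwrite('pics/b.png',cv2.convertScaleAbs(im,alpha=1.8,beta=-60))
"
```

```text
[[-78.4   3.1  13. ]
 [-67.8  33.5  13. ]
 [-42.1  50.4  13. ]
 [-82.4  71.6  13. ]]
[[337.9 255.5]
 [328.7 252.5]
 [325.  247.2]
 [315.3 253.8]]
```

View pics/a.png

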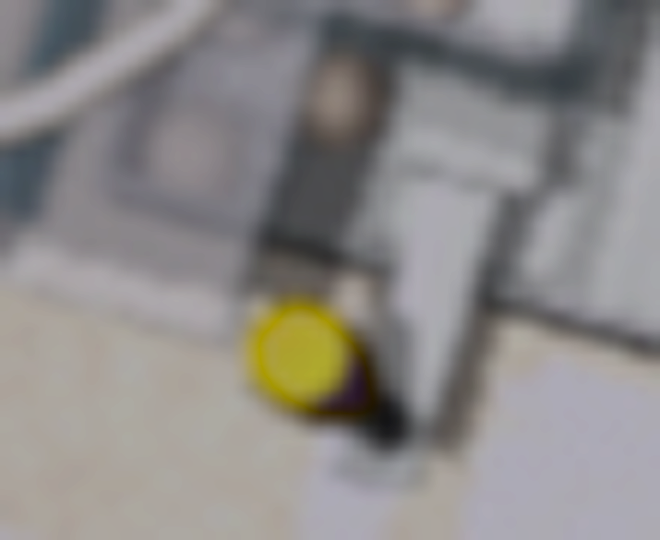

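View pics/b.png

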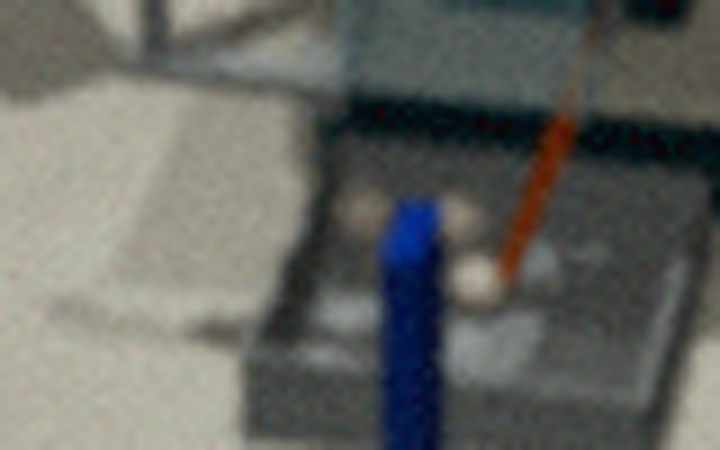

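```bash
python3 -c "
from plant import bot
print(bot.close_job())"
```

```text
the job is handed in; nothing more can be done
None
```

I finished the job and handed it in at about 26 s of the 72 s. No verdict was reported, so what follows is from my own checks.

- **What I did:** I slid the steel pan by its tab to about (-100, 0) in the unit's frame, with its tab on the -x side. I then turned the crank about 370° anticlockwise, pulled the latch out about 25 mm, and moved the arm clear.
- **Wheel and hopper:** after the turn, all four pockets were empty. The side view showed all four balls in the hopper before I pulled the latch.
- **Final pictures:** the floor hangs open and the hopper is empty. The bottle, flask and mug stand where they were.
- **Stand:** the stand looks untouched, and the wrist forces I read stayed at about 15 N or less.
- **Balls in the pan:** neither camera shows all four at once. The two views together give four balls in the pan: one is hidden behind the tab in the side view and another is out of sight from above. I did not measure the balls' speed; they lay in about the same places in side pictures 1.6 s apart.
- **One doubt, checked:** a pale spot beside the latch looked like a ball outside the pan. The side view showed nothing there, so I took it for a lit patch of bench.

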